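Measure the bladder stones on the x-y table and box them

TASK

Seat the steel reference block flat in the carrier's pocket and draw the carrier by its knob until the block's cross stands under the fixed red pointer for about a second; then step the carrier so that the top of each stone in turn stands still under the pointer for about a second, as one reads a page: the back row from left to right, then the front row from left to right (empty holes are skipped). After the last one, lift the stones out and lay them gently in the deep blue box, lowering each to the floor of the box rather than dropping it; leave the block in its pocket and the other things on the bench where they are.

Things in the scene. Friction and masses are not known exactly. Their poses are not given: they have to be found in the camera images.
- pointer_tip (a point): tip of the fixed red cone that points straight down, 78 mm above the worktop (8 mm over the seated block, 12 mm over the stones). Above it a black head, 26 mm across, top at 124 mm, on a 14 mm wide arm (107 to 119 mm above the worktop) that runs back to a post 135 mm behind the tip. All fixed to the table. Axes of this entry = the table's: x to the back, y to the left.
- cross_slide (a joint): position of the cross slide along the table's y, in m, -0.108 (right end) to +0.108 (left end); the carrier's middle is under the pointer at +0.0425. About 1 N of friction, no spring: it stays where it is left. At the right end every hole is 85 mm or more to the right of the pointer: the clear place for loading and unloading.
- carrier (a joint): position of the carrier on the cross slide along the table's x, in m, -0.040 (towards the robot) to +0.040 (back). About 1 N of friction, no spring: it stays where it is left. The carrier therefore moves freely in x and y but cannot turn.
- knob_top (a point): centre of the top of the carrier's black upright knob, 24 mm in diameter, 42 mm tall, top 75 mm above the worktop, on an aluminium tab at the front of the carrier. Grip it from above and draw the carrier in x and y with it. It stands 130 mm in front of the back row of holes and 70 mm in front of the front row and pocket.
- pocket (a point): centre of the floor of the rectangular pocket in the carrier, 30 mm above the worktop. The pocket is 30.5 mm (along this entry's x) by 42.5 mm (along y) and 10 mm deep. It lies in the middle of the front row, between holes 4 and 5. The black carrier plate is 140 mm (x) by 170 mm (y), its top 40 mm above the worktop.
- ref_block: steel reference block, 28 mm (its x) by 40 mm (its y) by 40 mm tall, 0.12 kg, with a black cross scribed on the centre of its top; origin at the centre of its underside. It starts standing on the worktop in front of the left half of the measuring table. Seated, it stands 30 mm out of the carrier plate; either way round is right.
- specimen_box: blue open-topped deep box, 160 mm (its x) by 100 mm (its y) by 60 mm tall, walls and floor 4 mm thick, 0.8 kg, loose on the worktop at the right; origin at the centre of its underside, inner floor 4 mm above that.
- microscope: white and black microscope standing between the measuring table and the blue box, fixed, turned a little; origin at the centre of its foot. Its eyepieces stick out along its own -x to 207 mm from the origin, 55 mm to either side and up to 0.42 m above the worktop; farther back it is 0.54 m tall: swing the hand over or well round the eyepieces. The wall cabinets behind begin 0.52 m above the worktop.
- lab_timer: small white timer lying at the front left, 60 x 64 x 18 mm, bystander; origin at the centre of its underside
- coverslip_pack: white and blue carton of coverslips lying in front of the microscope, 62 x 88 x 22 mm, bystander; origin at the centre of its underside
- stone_1: bladder stone in hole 1 (back row, left), may be absent: smooth, nearly round beige to brown stone, 31 mm across (widest 16 mm above its underside) and 31 mm tall, 0.03 kg; origin at the centre of its small flat underside, z up its height. In its hole the underside is about 5 mm below the plate's top.
- hole_1 (a point): centre of the mouth of hole 1 (back row, left) in the carrier plate, 22 mm in diameter, 40 mm above the worktop. Holes are 60 mm apart in both directions; the three of the back row stand at carrier x +30 mm, the front row at -30 mm. Left is +y.
- stone_2: bladder stone in hole 2 (back row, middle), may be absent: smooth, nearly round beige to brown stone, 31 mm across (widest 16 mm above its underside) and 31 mm tall, 0.03 kg; origin at the centre of its small flat underside, z up its height. In its hole the underside is about 5 mm below the plate's top.
- hole_2 (a point): centre of the mouth of hole 2 (back row, middle) in the carrier plate, 22 mm in diameter, 40 mm above the worktop. Holes are 60 mm apart in both directions; the three of the back row stand at carrier x +30 mm, the front row at -30 mm. Left is +y.
- stone_3: bladder stone in hole 3 (back row, right), may be absent: smooth, nearly round beige to brown stone, 31 mm across (widest 16 mm above its underside) and 31 mm tall, 0.03 kg; origin at the centre of its small flat underside, z up its height. In its hole the underside is about 5 mm below the plate's top.
- hole_3 (a point): centre of the mouth of hole 3 (back row, right) in the carrier plate, 22 mm in diameter, 40 mm above the worktop. Holes are 60 mm apart in both directions; the three of the back row stand at carrier x +30 mm, the front row at -30 mm. Left is +y.
- stone_4: bladder stone in hole 4 (front row, left), may be absent: smooth, nearly round beige to brown stone, 31 mm across (widest 16 mm above its underside) and 31 mm tall, 0.03 kg; origin at the centre of its small flat underside, z up its height. In its hole the underside is about 5 mm below the plate's top.
- hole_4 (a point): centre of the mouth of hole 4 (front row, left) in the carrier plate, 22 mm in diameter, 40 mm above the worktop. Holes are 60 mm apart in both directions; the three of the back row stand at carrier x +30 mm, the front row at -30 mm. Left is +y.
- stone_5: bladder stone in hole 5 (front row, right), may be absent: smooth, nearly round beige to brown stone, 31 mm across (widest 16 mm above its underside) and 31 mm tall, 0.03 kg; origin at the centre of its small flat underside, z up its height. In its hole the underside is about 5 mm below the plate's top.
- hole_5 (a point): centre of the mouth of hole 5 (front row, right) in the carrier plate, 22 mm in diameter, 40 mm above the worktop. Holes are 60 mm apart in both directions; the three of the back row stand at carrier x +30 mm, the front row at -30 mm. Left is +y.

How it is judged (in metres and radians):
On the way, in this order (a step that is already met when the one before it is completed fails the run):
1. the reference block lies flat in the pocket of the carrier (horizontal distance between ref_block and pocket below 0.003 m and z of ref_block in the frame of pocket below 0.0025 m and angle between ref_block's own z axis and vertical below 0.05 rad), for 0.2 s.
2. the cross on the seated block rests under the pointer for half a second (all of step 1 and horizontal distance between ref_block and pointer_tip below 0.004 m and linear speed of ref_block below 0.01 m/s), for 0.5 s.
3. the stone of hole 1 (back row, left), still in its hole, rests under the pointer for half a second (horizontal distance between stone_1 and pointer_tip below 0.004 m and distance between stone_1 and hole_1 below 0.012 m and linear speed of stone_1 below 0.01 m/s), for 0.5 s.
4. the stone of hole 2 (back row, middle), still in its hole, rests under the pointer for half a second (horizontal distance between stone_2 and pointer_tip below 0.004 m and distance between stone_2 and hole_2 below 0.012 m and linear speed of stone_2 below 0.01 m/s), for 0.5 s.
5. the stone of hole 3 (back row, right), still in its hole, rests under the pointer for half a second (horizontal distance between stone_3 and pointer_tip below 0.004 m and distance between stone_3 and hole_3 below 0.012 m and linear speed of stone_3 below 0.01 m/s), for 0.5 s.
6. the stone of hole 4 (front row, left), still in its hole, rests under the pointer for half a second (horizontal distance between stone_4 and pointer_tip below 0.004 m and distance between stone_4 and hole_4 below 0.012 m and linear speed of stone_4 below 0.01 m/s), for 0.5 s.
7. the stone of hole 5 (front row, right), still in its hole, rests under the pointer for half a second (horizontal distance between stone_5 and pointer_tip below 0.004 m and distance between stone_5 and hole_5 below 0.012 m and linear speed of stone_5 below 0.01 m/s), for 0.5 s.
At the end, for the whole second after the job is handed in: every stone that was there lies at rest inside the blue box, and the reference block lies flat in the carrier's pocket (within 3 mm of its centre, underside within 2.5 mm of the pocket's floor, tilted less than 0.05 rad) (all of step 1 and x of stone_1 in the frame of specimen_box between -0.076 and 0.076 m and y of stone_1 in the frame of specimen_box between -0.046 and 0.046 m and z of each of stone_1, stone_2, stone_3, stone_4, stone_5 in the frame of specimen_box below 0.045 m and linear speed of each of stone_1, stone_2, stone_3, stone_4, stone_5 below 0.02 m/s and x of stone_2 in the frame of specimen_box between -0.076 and 0.076 m and y of stone_2 in the frame of specimen_box between -0.046 and 0.046 m and x of stone_3 in the frame of specimen_box between -0.076 and 0.076 m and y of stone_3 in the frame of specimen_box between -0.046 and 0.046 m and x of stone_4 in the frame of specimen_box between -0.076 and 0.076 m and y of stone_4 in the frame of specimen_box between -0.046 and 0.046 m and x of stone_5 in the frame of specimen_box between -0.076 and 0.076 m and y of stone_5 in the frame of specimen_box between -0.046 and 0.046 m); the robot touches nothing.
It fails at once if a stone strikes or is pressed against the specimen box with more than 10 N (contact force between any of stone_1, stone_2, stone_3, stone_4, stone_5 and specimen_box above 10 N).
It fails at once if a stone is dropped or thrown into the specimen box: inside it, it moves faster than 0.6 m/s ((z of stone_1 in the frame of specimen_box below 0.05 m and horizontal distance between stone_1 and specimen_box below 0.06 m and linear speed of stone_1 above 0.6 m/s) or (z of stone_2 in the frame of specimen_box below 0.05 m and horizontal distance between stone_2 and specimen_box below 0.06 m and linear speed of stone_2 above 0.6 m/s) or (z of stone_3 in the frame of specimen_box below 0.05 m and horizontal distance between stone_3 and specimen_box below 0.06 m and linear speed of stone_3 above 0.6 m/s) or (z of stone_4 in the frame of specimen_box below 0.05 m and horizontal distance between stone_4 and specimen_box below 0.06 m and linear speed of stone_4 above 0.6 m/s) or (z of stone_5 in the frame of specimen_box below 0.05 m and horizontal distance between stone_5 and specimen_box below 0.06 m and linear speed of stone_5 above 0.6 m/s)).
It fails at once if the lab timer is pushed more than 30 mm from its place (distance of lab_timer from where it was at the start of the episode above 0.03 m).
It fails at once if the coverslip pack is pushed more than 30 mm from its place (distance of coverslip_pack from where it was at the start of the episode above 0.03 m).
Of stone_1, stone_2, stone_3, stone_4, stone_5 only 2 to 4 are there at a start; the rules pass over those that are not, and their reading is None.
At some moment in a run one of specimen_box may be knocked a few centimetres aside while the robot is not near it.
It also fails if it takes over 210 s, if anything falls off the work surface, if the arm or the gripper's body presses on something with over 40 N, if the wrist force passes 120 N, or if a joint passes its speed limit or range.

ROBOT

A 6-joint arm with a two-finger parallel gripper is mounted at the origin on a cart in front of the work surface, level with it; the furniture and walls round the work are solid. World frame = base frame: x ahead of the robot, y to its left, z up, the work surface at z = 0. Lengths are in mm, angles in rad, forces in N, time in s.
With the tool pointing down it reaches from about 300 to 850 mm from the base axis. Payload 4.2 kg.
Tool frame: the origin (TCP) lies at the very end of the fingers, on their centre line; the grasp point (between the pads) lies 19 mm behind it (manip.grip_point_offset is the z of the grasp point in the tool frame, in mm); z points along the fingers, y is the direction in which the jaws open and shut (so a half turn about z gives the same grasp; the last joint's range is limited). The gripper opens to 91 mm and grips with 3 to 60 N. Pads are 32 mm wide; open, the fingers measure 118 mm over their backs; the gripper's body (76 mm by 178 mm) begins 60 mm behind the grasp point.
Start: joints at [-1.334, 0.32, 1.565, -0, 1.257, -0.02], TCP at [146.046, -556.163, 180.276] pointing down, gripper open.
Joint ranges: [-3.11, 3.11], [-0.84, 2.01], [0.21, 2.61], [-1.34, 4.49], [0.05, 2.63], [-2.56, 2.56]. Speed limits (rad/s): [2.57, 2.57, 3.14, 3.14, 3.14, 3.14].

INTERFACE

Orientations are given as a unit quaternion [x, y, z, w].
In Python, from workcell import manip gives the robot as it stands.
- The arm moves only by the tool send_rows, never from a script. Its argument "series" is a list that holds one entry, the list of rows, each a list of 7 numbers: the shift along the tool's x, y, z in cm, then the turn, a rotation vector about the tool's x, y, z in rad, then the opening, from 0 (shut) to 1 (fully open). A call has 1 to 8 rows; each row is the pose to reach, as a shift and turn from the pose measured when the call began, along the tool's axes at that moment; what a row does not reach only later rows make up. A row lasts 1/8 s, in which the tool goes at most 62.5 mm and 10.7 degrees, less where a joint would pass 70% of its speed; a pose out of reach is approached as far as the arm can. A call with a gripper value outside its range is refused whole. The fingers move at their own pace and stop on an object; "squeeze" is the grip in N (left out, the last holds). Time passes only in rows, so rows that repeat a pose let the fingers close. It gives the time, the measured TCP pose, the force and the opening at its end, in the units of the state.
- manip.observe(): the state, without advancing time (a new reading comes with each control period).
- manip.capture(name): name is "scene" or "top" or "wrist"; returns the picture (384x512x3 uint8, red, green, blue); there is no depth.
- manip.camera_model(name): a dict with "fx", "fy", "cx", "cy" (pixels), "extrinsics" (4x4, takes a point from world to camera coordinates); the wrist camera has in their place "mount" (4x4, takes a point from camera to tool coordinates, whose origin is the TCP and whose axes are the flange's). Camera axes: x right, y up, looking along -z (the intrinsics and any distortion apply to the point x, -y, -z); pixel columns grow to the right and rows downward; lengths in mm; the calibration is good to about 2 mm. A picture is of the moment at which its call begins: read the wrist's pose just before it. camera_model takes no time and is no camera call.
- manip.hand_in(): hands the job in, once; it reports no verdict.
The state is a dict: "time_s": time; "joints": joint angles; "joint_velocities": joint speeds; "joint_efforts": joint torques, N m; "eef_pos": TCP position; "ee_rot": TCP orientation; "wrist_force": force on the tool from outside, world axes, zero at the start; "ft_torque": the same for the moment, N m; "grip_width": finger opening in mm.
Only numpy, scipy, OpenCV 4.12 (cv2) and the standard library are available. Lean on these libraries where they do the work, as an engineer would, in place of code of your own. Each camera call takes 0.05 s, during which the arm holds its last target. There are 200 camera calls.

## Working session

There is one attempt and no reset: what is moved stays moved. The work goes in short steps, Python scripts to look and compute and a tool call to move; the robot and the scene stay as the last step left them, time stands still between calls to the robot, and variables do not carry over. Pictures are saved under pics/ and viewed, about 12 in all and at most 16, crops included, and the job is handed in when it is done.

Besides the shell and the picture viewer there is one more tool, called after "Emit:" as name(argument=value, ...) on one line, values as JSON. send_rows: Moves the arm, as the interface text tells. Its arguments: {"type":"object","properties":{"series":{"type":"array","items":{"type":"array","items":{"type":"array","items":{"type":"number"}}}},"squeeze":{"type":"number"}},"required":["series"]}

```bash
ls; mkdir -p pics
cat > h.py <<'E'
from workcell import manip
import numpy as np, cv2
from scipy.spatial.transform import Rotation as R
def cap(n,f=None):
    s=manip.observe(); im=manip.capture(n)
    if f: cv2.imwrite('pics/'+f,im[:,:,::-1])
    return s,im
def cam(n,s=None):
    c=manip.camera_model(n)
    if n=='wrist':
        T=np.eye(4);T[:3,:3]=R.from_quat(s['ee_rot']).as_matrix();T[:3,3]=s['eef_pos']
        W=T@np.array(c['mount'])
    else: W=np.linalg.inv(np.array(c['extrinsics']))
    return c,W
def ray(n,uv,z,s=None):
    c,W=cam(n,s); d=W[:3,:3]@np.array([(uv[0]-c['cx'])/c['fx'],-(uv[1]-c['cy'])/c['fy'],-1]); o=W[:3,3]
    return o+d*(z-o[2])/d[2]
def proj(n,p,s=None):
    c,W=cam(n,s); q=np.linalg.inv(W)@np.append(p,1)
    return c['cx']-c['fx']*q[0]/q[2], c['cy']+c['fy']*q[1]/q[2]
E
python3 - <<'E'
from h import *
s,_=cap('top','top1.png');cap('scene','sc1.png')
print(s); print(manip.grip_point_offset)
for n in('top','scene','wrist'): print(n,manip.camera_model(n))
E
```

```text
pics
{'time_s': 0.0, 'joints': array([-1.33401134e+00,  3.20305549e-01,  1.56567738e+00, -4.89288361e-05,
        1.25740727e+00, -2.00182496e-02]), 'joint_velocities': array([ 0.00010167,  0.00070703, -0.00051621, -0.00026581,  0.00013239,
        0.00036098]), 'joint_efforts': array([ 2.71452300e-04, -4.12454152e+01, -2.31971902e+01,  7.27266585e-02,
        4.58705937e-02, -1.40466973e-04]), 'eef_pos': array([ 145.88421589, -555.59569808,  179.41314953]), 'ee_rot': array([ 9.91766463e-01,  1.28056531e-01, -1.20350883e-04, -8.90981506e-04]), 'wrist_force': array([ 0.1933464 , -0.3378507 , -0.32875965]), 'ft_torque': array([ 0.00632947,  0.05298511, -0.02966325]), 'grip_width': 91.1053245103256}
-18.8
top {'fx': 361.73419338417733, 'fy': 361.73419338417733, 'cx': 258.169011561175, 'cy': 194.06382597977762, 'extrinsics': array([[ 1.78680904e-03, -9.99985269e-01, -5.12524114e-03,
         8.29076570e+01],
       [ 9.78338059e-01,  6.87124490e-04,  2.07012488e-01,
        -5.66041702e+02],
       [-2.07005917e-01, -5.38411025e-03,  9.78324875e-01,
        -1.26522313e+03],
       [ 0.0
[... 298 characters left out ...]
20e-01, -2.41137113e-01,  8.83621586e-01,
        -2.90555818e+02],
       [-7.60949380e-01,  4.49169865e-01,  4.68190638e-01,
        -1.17083642e+03],
       [ 0.00000000e+00,  0.00000000e+00,  0.00000000e+00,
         1.00000000e+00]])}
wrist {'fx': 274.53832548098376, 'fy': 274.53832548098376, 'cx': 257.5565939645347, 'cy': 192.83188415075415, 'mount': array([[ 4.28531773e-04,  9.72092639e-01,  2.34596927e-01,
         6.53579822e+01],
       [ 9.99999906e-01, -4.33432710e-04, -3.06695631e-05,
         3.51893481e-01],
       [ 7.18683252e-05,  2.34596918e-01, -9.72092733e-01,
        -2.04462525e+02],
       [ 0.00000000e+00,  0.00000000e+00,  0.00000000e+00,
         1.00000000e+00]])}
```

View pics/top1.png

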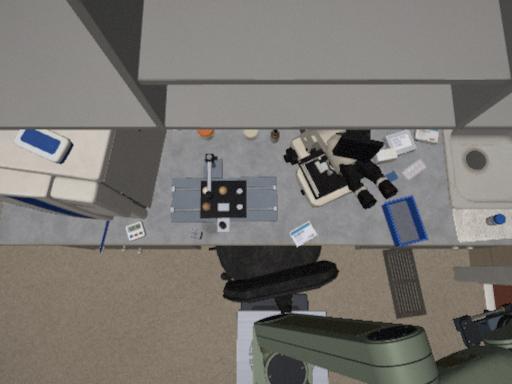

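View pics/sc1.png

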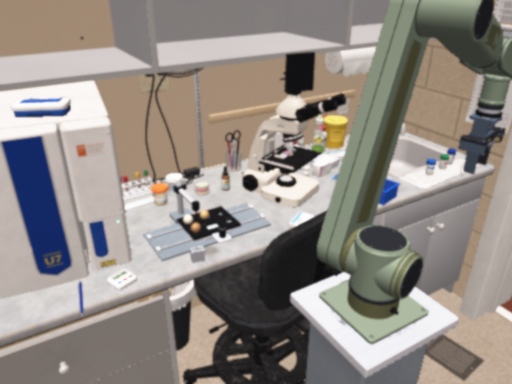

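The top view shows the carrier at about (223,199), the pointer near (210,190), the blue box at (404,222), the timer at (135,231) and the carton at (303,234). I'll zoom in on the table.

Run:
```python
from h import *
a=cv2.imread('pics/top1.png')[145:250,160:290]; cv2.imwrite('pics/c1.png',cv2.resize(a,None,fx=6,fy=5.7,interpolation=cv2.INTER_CUBIC))
im=cv2.imread('pics/top1.png');hsv=cv2.cvtColor(im,cv2.COLOR_BGR2HSV)
m=cv2.inRange(hsv,(105,150,60),(125,255,255)); m[:,:370]=0;m[:190]=0;m[250:]=0;m[:,440:]=0
c=max(cv2.findContours(m,0,2)[0],key=cv2.contourArea); r=cv2.minAreaRect(c);print(r)
for p in [r[0],*cv2.boxPoints(r)]: print(ray('top',p,60).round(1))
for n,p,z in [('carton',(303,234),22),('timer',(135,231),18),('car',(223,199),40),('tip?',(210,190),124)]: print(n,ray('top',p,z).round(1))
```

```text
((404.10003662109375, 220.80001831054688), (47.11793518066406, 32.57145690917969), 71.56504821777344)
[ 467.9 -441.4   60. ]
[ 530.7 -363.5   60. ]
[ 569.1 -478.8   60. ]
[ 406.4 -517.8   60. ]
[ 369.9 -405.2   60. ]
carton [423.8 -81.4  22. ]
timer [434.5 540.   18. ]
car [551.3 214.1  40. ]
tip? [566.7 251.4 124. ]
```

View pics/c1.png

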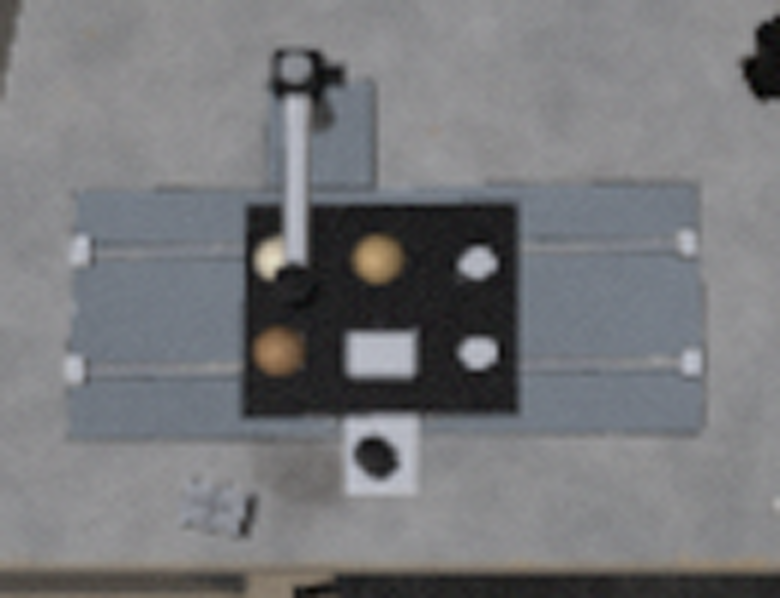

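Stones sit in holes 1, 2 and 4; holes 3 and 5 are empty. The knob is near crop (376,457) and the block cross near (212,503). Next I need the positions and the eyepiece clearance.

```bash
cat >> h.py <<'E'
def go(p,yaw,s=None):
    "shift (cm) and turn from now to TCP p (world mm), tool down, tool x at yaw"
    s=s or manip.observe(); R0=R.from_quat(s['ee_rot'])
    R1=R.from_matrix(np.array([[np.cos(yaw),np.sin(yaw),0],[np.sin(yaw),-np.cos(yaw),0],[0,0,-1]]))
    d=R0.inv().apply(np.array(p)-s['eef_pos'])/10; return d.round(2).tolist(),(R0.inv()*R1).as_rotvec().round(3).tolist()
E
python3 - <<'E'
from h import *
for n,p,z in [('eyeR',(392,188),400),('eyeL',(366,203),400),('eye',(366,203),300),('head',(209.2,195),124),('knob',(222.7,225.2),75),('block',(195.3,233.2),40)]: print(n,ray('top',p,z).round(1))
for p,y in [((320,-380,350),1.2),((330,0,300),1.9),((480,230,220),3.14)]: print(p,go(p,y))
E
```

```text
eyeR [ 510.9 -280.1  400. ]
eyeL [ 469.6 -207.5  400. ]
eye [ 488.2 -237.2  300. ]
head [548.8 253.7 124. ]
knob [449.4 209.4  75. ]
block [424.4 312.1  40. ]
(320, -380, 350) ([21.3, -12.6, -17.03], [-0.001, -0.001, -0.943])
(330, 0, 300) ([31.92, -49.09, -11.97], [-0.001, -0.001, -1.643])
(480, 230, 220) ([52.27, -67.51, -3.94], [-0.0, -0.002, -2.883])
```

Emit:
send_rows(series=[[[5.6,-5.2,-4,0,0,-0.18,1],[11.2,-10.3,-8,0,0,-0.36,1],[16.8,-15.5,-12,0,0,-0.54,1],[22.4,-20.6,-12,0,0,-0.72,1],[23.9,-25.4,-12,0,0,-0.9,1],[25.5,-30.5,-12,0,0,-1.08,1],[27,-35.5,-12,0,0,-1.26,1],[28.4,-39.7,-12,0,0,-1.44,1]]])

```text
time_s: 1.1
eef_pos: [317.6, -120.2, 299.6]
ee_rot: [0.659, 0.752, 0.001, -0.001]
wrist_force: [1.1, 0.8, -0.1]
grip_width: 90.7
```

Run:
```python
from h import *
s=manip.observe();print(s['eef_pos'],s['joints'])
for p,y in [((340,120,280),2.5),((460,230,220),3.14)]: print(p,go(p,y))
```

```text
[ 317.57197129 -120.2057233   299.60173362] [-3.97570712e-01 -1.25540117e-01  1.77642267e+00  1.70350385e-03
  1.49126210e+00 -5.28932941e-01]
(340, 120, 280) ([23.52, 5.37, 2.0], [0.001, -0.001, -0.798])
(460, 230, 220) ([32.84, 18.7, 8.02], [0.002, -0.001, -1.438])
```

Emit:
send_rows(series=[[[6,1.4,0.5,0,0,-0.18,1],[12,2.7,1,0,0,-0.36,1],[18,4,1.5,0,0,-0.54,1],[23.5,5.4,2,0,0,-0.72,1],[27,9.8,4,0,0,-0.9,1],[30,14.3,6,0,0,-1.08,1],[32.8,18.7,8,0,0,-1.26,1],[32.8,18.7,8,0,0,-1.438,1]]])

```text
time_s: 2.1
eef_pos: [461.0, 231.2, 216.7]
ee_rot: [-0.003, 1.0, -0.0, -0.002]
wrist_force: [-0.3, -0.8, 0.4]
grip_width: 91.4
```

Run:
```python
from h import *
s,_=cap('wrist','w1.png');print(s['eef_pos'],s['joints'])
print(go((460,230,220),np.pi,s))
for p in [(548.8,253.7,78),(449,209,75),(424,312,40)]: print(np.round(proj('wrist',p,s)))
```

```text
[460.98353662 231.19168822 216.69444007] [ 0.44129834  0.20654182  1.62908588  0.00182287  1.31047241 -1.13594748]
([0.1, -0.12, -0.33], [-0.0, -0.005, 0.006])
[274. 245.]
[240. 171.]
[317. 149.]
```

View pics/w1.png

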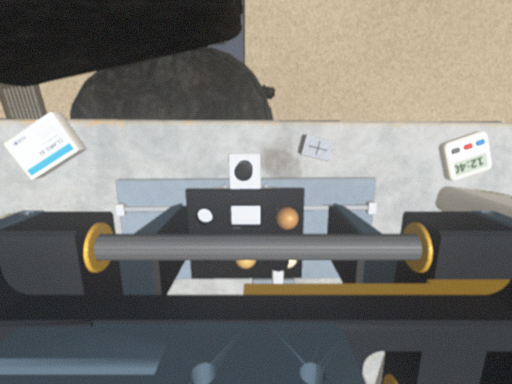

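The knob is at (243,171), the cross at (318,148), the pocket at (246,215). The gripper hides the pointer, so I'll move forward to see it, and measure knob and block now.

Emit:
send_rows(series=[[[-5.5,0,-1,0,0,0,1],[-11,0,-1,0,0,0,1],[-11,0,-1,0,0,0,1],[-11,0,-1,0,0,0,1]]])

```text
time_s: 2.65
eef_pos: [569.4, 230.9, 227.0]
ee_rot: [-0.004, 1.0, -0.0, -0.003]
wrist_force: [0.3, 0.4, -0.6]
grip_width: 91.2
```

Run:
```python
from h import *
s,im=cap('wrist','w2.png');print(s['eef_pos'])
cv2.imwrite('pics/w2c.png',cv2.resize(im[40:240,180:380,::-1],None,fx=3,fy=3,interpolation=cv2.INTER_CUBIC))
for p in [(548.8,253.7,78),(449,209,75),(424,312,40)]: print(np.round(proj('wrist',p,s)))
```

```text
[569.36101783 230.87865866 227.03534671]
[276. 164.]
[241.  81.]
[320.  66.]
```

View pics/w2c.png

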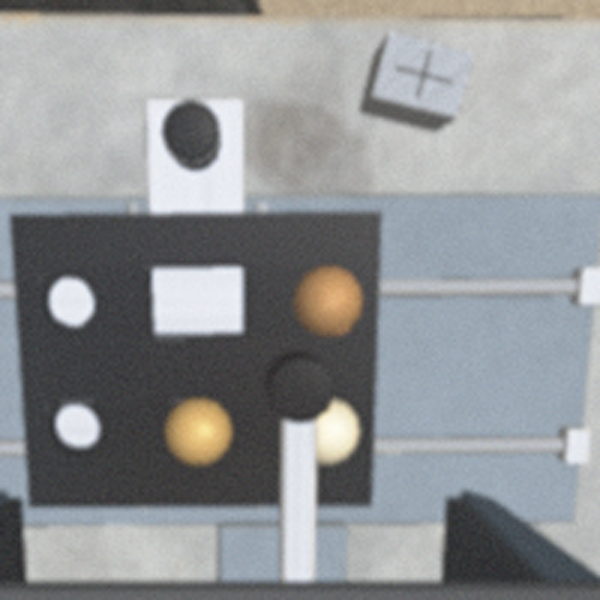

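Run:
```python
from h import *
s=manip.observe()
f=lambda x,y,z: ray('wrist',(x/3+180-.3,y/3+40-.3),z,s)
print('head',f(302,386,124),'knob',f(190.5,128,75),'block',f(425,73,40),'pocketmouth',f(198,300,40))
A,B,C,D=[f(*p,40) for p in [(391,32),(473,57),(438,128),(372,98)]]
print(A,B,C,D,np.linalg.norm(A-B))
def y(a,b): d=b-a; return np.degrees(np.arctan2(d[1],d[0]))
print(y(A,B),y(f(397,70,40),f(452,79,40)),y(f(430,53,40),f(420,97,40)), 'railfront',y(f(385,288,25),f(580,287,25)), 'plate front edge',y(f(12,214,40),f(380,213,40)),y(f(30,506,40),f(372,506,40)))
# sub-pixel contour of block
im=cv2.imread('pics/w2.png');g=cv2.cvtColor(im,6);print(g[52:88,296:342:3])
```

```text
head [548.36456861 256.20042154 124.        ] knob [450.0271577  212.03305824  75.        ] block [421.05333012 313.67054129  40.        ] pocketmouth [520.19850614 213.50146914  40.        ]
[404.64027693 297.82659742  40.        ] [414.38219901 334.3335783   40.        ] [443.74230629 320.88070562  40.        ] [431.5060823  290.79756918  40.        ] 37.78445048801113
75.0587262656163 81.93374641335205 -10.404430787188952 railfront 90.77508056578837 plate front edge 90.63423653918278 90.49503102269699
[[187 196 188 190 159 200 192 187 187 190 199 199 198 198 199 200]
 [189 187 189 190 150 196 196 192 195 187 195 197 204 202 202 200]
 [187 183 190 185 147 195 196 193 194 186 200 194 204 202 200 196]
 [185 189 192 180 155 200 195 194 202 191 199 190 201 197 200 194]
 [185 187 192 151 168 200 193 194 189 182 200 193 198 196 197 199]
 [185 185 191 130 176 198 194 196 189 167 194 193 194 200 199 197]
 [188 187 191 113 186 191 195 194 194 166 195 191 200 194 197 201]
 [189 188 188 105 193 192 197 192 191 171 193 194 200 197 198 197]
 [189 188 180  99 193 189 194 192 195 176 196 196 200 
[... 1122 characters left out ...]
 138 169 193 196 191 193 197]
 [188 186 154 126 102  93  94  95  91 104 125 156 194 198 192 197]
 [189 191 178 163 136 108  91  90  93  90  97 116 191 199 193 199]
 [186 189 189 186 173 144 118  95  95  89  88 121 193 200 190 196]
 [182 186 185 191 194 180 156 120 100  92  94 163 201 203 197 197]
 [186 183 184 190 197 194 192 162 133 109 123 196 200 200 195 195]
 [176 183 188 194 200 196 199 195 171 150 167 207 204 201 201 194]
 [173 176 189 196 195 196 198 200 195 183 190 206 202 202 194 193]
 [169 175 181 195 195 195 196 197 198 196 201 202 196 196 194 197]
 [168 163 181 197 195 196 195 197 202 200 205 201 199 198 199 196]
 [166 162 183 195 189 193 193 197 201 202 205 205 200 195 196 193]]
```

Measured in world mm: pointer (548.4,256.2), knob (450,212), pocket (520.2,213.5), block (421,313.7) with yaw about -15.5°. The table is turned by about +0.6°. I'll grip the knob now.

Emit:
send_rows(series=[[[6,-0.9,3.5,0,0,0,0.8],[11.9,-1.9,7.5,0,0,0,0.7],[11.9,-1.9,11.5,0,0,0,0.6],[11.9,-1.9,15.5,0,0,0,0.6],[11.9,-1.9,18.4,0,0,0,0.6],[11.9,-1.9,18.4,0,0,0,0.6],[11.9,-1.9,18.4,0,0,0,0.1],[11.9,-1.9,18.4,0,0,0,0.1]]], squeeze=25)

```text
time_s: 3.7
eef_pos: [450.3, 211.5, 45.7]
ee_rot: [-0.004, 1.0, 0.0, -0.001]
wrist_force: [0.3, 0.5, 0.6]
grip_width: 37.5
```

Emit:
send_rows(series=[[[0,0,0,0,0,0,0],[0,0,0,0,0,0,0],[0,0,0,0,0,0,0]]])

```text
time_s: 4.08
eef_pos: [450.3, 211.5, 45.9]
ee_rot: [-0.004, 1.0, 0.001, -0.001]
wrist_force: [0.4, 0.3, 0.7]
grip_width: 7.5
```

Run:
```python
from h import *
s,im=cap('top','t2.png');print(s['eef_pos'],s['grip_width'],s['wrist_force'])
a=im[145:250,160:290,::-1]; cv2.imwrite('pics/t2c.png',cv2.resize(a,None,fx=5,fy=5,interpolation=cv2.INTER_CUBIC))
s,im=cap('wrist','w3.png')
```

```text
[450.34411766 211.49411532  45.90964548] 7.5130084987129635 [0.44652873 0.30856465 0.65440839]
```

View pics/w3.png

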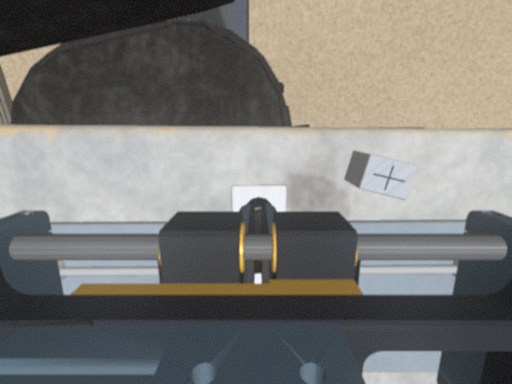

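Run:
```python
from h import *
s=manip.observe()
print(ray('wrist',(258.5,208),75,s),ray('wrist',(259,186),33,s))
print([np.round(proj('wrist',p,s)) for p in [(450,212,75),(450,212,40)]], proj('wrist',s['eef_pos'],s))
s2=dict(s);s2['eef_pos']=np.array([569.36,230.88,227.03]);s2['ee_rot']=np.array([-.004,1,0,-.003])
print('tab before',ray('wrist',(195/3+180,99/3+40),33,s2))
```

```text
[437.29951355 211.64349861  75.        ] [431.22632664 212.16597989  33.        ]
[array([259., 226.]), array([259., 211.])] (np.float64(258.00669808042437), np.float64(213.24258559992367))
tab before [431.83581333 212.34908519  33.        ]
```

View pics/t2c.png

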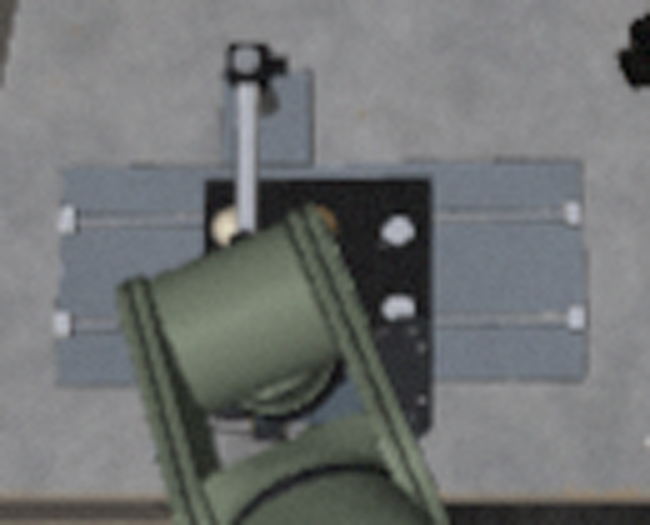

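Emit:
send_rows(series=[[[0,0,0,0,0,0,0],[0,0,0,0,0,0,0]]])

```text
time_s: 4.42
eef_pos: [450.2, 211.5, 45.6]
ee_rot: [-0.004, 1.0, 0.0, -0.001]
wrist_force: [0.8, 0.4, 0.1]
grip_width: 0.3
```

Run:
```python
from h import *
a=cv2.imread('pics/w3.png')[170:300,190:330]; cv2.imwrite('pics/w3c.png',cv2.resize(a,None,fx=4,fy=4,interpolation=cv2.INTER_CUBIC))
```

```text
(no output)
```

View pics/w3c.png

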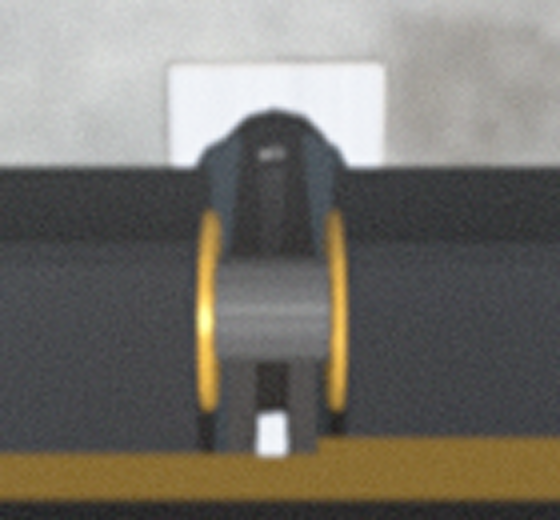

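Run:
```python
from h import *
s,im=cap('scene','s3.png'); u,v=map(int,proj('scene',(450,212,60)));print(u,v,im.shape)
a=im[v-60:v+30,u-60:u+60,::-1]; cv2.imwrite('pics/s3c.png',cv2.resize(a,None,fx=6,fy=6,interpolation=cv2.INTER_CUBIC))
print(proj('scene',(450,212,75)),proj('scene',s['eef_pos']))
```

```text
222 229 (384, 512, 3)
(np.float64(222.33789204660275), np.float64(225.57402900872313)) (np.float64(222.78862107503323), np.float64(233.39301069070797))
```

View pics/s3c.png

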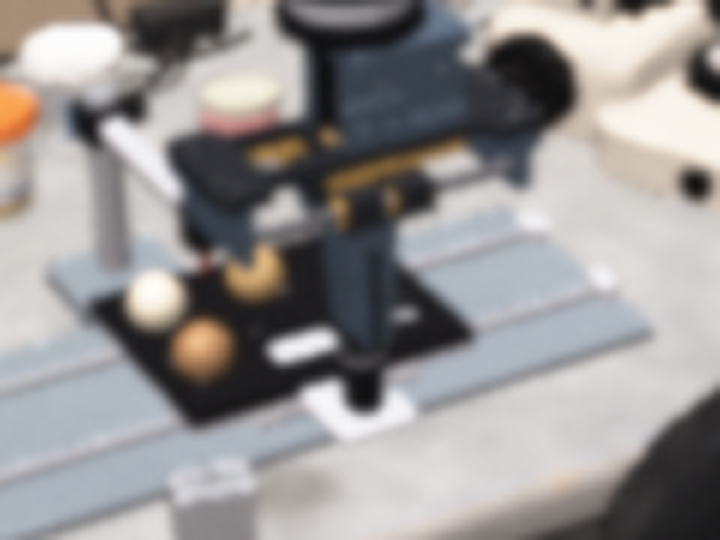

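Run:
```python
from h import *
s=manip.observe(); print(s['eef_pos'],s['joints'],s['wrist_force'],s['grip_width'])
print('block now',ray('wrist',(389.7,177.7),40,s))
for z in (46,60,71): print(z,proj('wrist',(434,211.5,z),s),proj('wrist',(438,211.5,z),s))
# scene: block cross check + knob before (diff between frames)
a=cv2.imread('pics/sc1.png').astype(int);b=cv2.imread('pics/s3.png').astype(int)
print(a[222:246,214:232].sum(2)//3);print(b[222:246,214:232].sum(2)//3)
```

```text
[450.22972198 211.45349837  45.66788396] [ 0.41476731  0.33102884  1.9299963   0.00207642  0.88214575 -1.16532846] [ 0.80014954 -1.02862801  0.38647177] 0.4775953776860776
block now [422.28689012 313.59047373  40.        ]
46 (np.float64(258.25492709765945), np.float64(193.09647944567322)) (np.float64(258.20809714621316), np.float64(198.16068497445346))
60 (np.float64(258.3176478176598), np.float64(197.6377960253057)) (np.float64(258.267291026207), np.float64(203.03034524976778))
71 (np.float64(258.3733841550835), np.float64(201.67340584019803)) (np.float64(258.31986308134555), np.float64(207.35525263083966))
[[ 43  45  45  37  31  29  30  28  28  30  31  39  60  83  98 100  88  62]
 [ 98 107  99  73  46  31  30  28  29  30  30  31  38  47  52  49  43  37]
 [181 188 175 133  78  41  31  28  29  28  29  29  29  31  32  31  30  30]
 [231 231 220 174 106  54  34  30  30  29  29  28  29  29  28  29  27  27]
 [233 227 209 166 106  60  37  32  31  30  33  34  32  29  25  26  25  25]
 [194 165 140 109  81  58  43  37  37  38  42  44  38  30  27  27  33  38]
 [111  82  63  56  59  58  58  56
[... 2418 characters left out ...]
211 238 242 236 216 182]
 [221 237 244 245 239 212 163 121 103 108 138 192 231 242 244 241 227 188]
 [197 223 238 244 244 238 224 200 187 191 207 230 240 242 239 235 223 194]
 [185 199 223 237 243 244 242 238 235 234 234 235 236 231 221 212 203 193]
 [179 180 195 220 237 243 244 242 238 235 230 222 214 207 199 196 196 197]
 [167 163 164 185 216 232 236 232 224 215 208 202 201 200 199 200 201 201]
 [149 147 151 167 192 209 214 210 204 205 206 205 206 205 205 204 205 206]
 [155 164 173 188 199 204 208 208 209 212 213 212 210 208 207 208 208 209]
 [184 194 200 206 210 212 212 214 215 215 214 213 212 211 210 211 211 212]
 [202 206 209 209 211 212 212 214 214 215 216 215 215 216 216 216 216 215]]
```

Run:
```python
from h import *
print('block',proj('scene',(421.5,313.6,40)),'obs 197.5,248.7')
for x in (430,440,450):
  for z in (75,60): print(x,z,proj('scene',(x,212,z)))
print('pocket',proj('scene',(520.2,213.5,40)),'obs',(162+303/6,169+345/6), 'knob base',proj('scene',(450,212,33)))
a=cv2.imread('pics/top1.png').astype(int).sum(2)//3;print(a[216:238,214:233])
print('top proj',proj('top',(450,212,75)),proj('top',(450,212,33)))
```

```text
block (np.float64(197.07082401491314), np.float64(248.88135987032783)) obs 197.5,248.7
430 75 (np.float64(225.28914223722245), np.float64(228.50022220328447))
430 60 (np.float64(225.4448734101094), np.float64(232.58507395864402))
440 75 (np.float64(223.80535264639784), np.float64(227.02903042949583))
440 60 (np.float64(223.96776482339885), np.float64(231.0988701759598))
450 75 (np.float64(222.33789204660275), np.float64(225.57402900872313))
450 60 (np.float64(222.50682957131943), np.float64(229.62893931411813))
pocket (np.float64(212.5518375094819), np.float64(225.0804497368855)) obs (212.5, 226.5) knob base (np.float64(222.8066538725556), np.float64(236.82544968639536))
[[ 36  38  34  38  31  33  38  37  38  35  37  36  36  28  32  34  36  24
   37]
 [ 58  49  48  57  73  72  71  82  99 103  99 100  98  99 100  85  59  72
   66]
 [104 105  85 115 148 144 144 148 162 163 162 161 160 162 160 138  99 108
  104]
 [128 125 112 154 187 185 185 183 183 189 186 185 185 186 184 163 120 120
  122]
 [121 115 121 152 184 185 187 177 168 184 187 185 186 187 182 159 123 120
  117]
 [119 120 122 1
[... 798 characters left out ...]
08 113 122 144 174 175 176 173 174 176 174 174 174 172 174 158 144 145
  146]
 [112 116 118 130 137 142 141 144 142 143 139 142 144 147 146 144 142 146
  141]
 [117 122 125 129 139 141 142 146 143 141 139 141 142 145 146 142 144 144
  144]
 [130 132 130 133 134 139 144 146 144 142 140 142 144 146 148 146 145 145
  145]
 [134 137 134 135 138 142 142 142 142 139 141 142 141 144 148 148 148 148
  148]
 [141 140 140 139 142 140 141 143 142 139 140 137 137 142 148 150 149 147
  146]
 [140 142 142 144 146 144 145 144 141 139 139 137 142 141 146 148 148 147
  147]]
top proj (np.float64(221.98004916702348), np.float64(225.03506225177665)) (np.float64(223.1590879209639), np.float64(226.445899989415))
```

The scene view shows the knob standing free below the closed fingertips, though the reported TCP z is 46. I'll open, go lower over free bench, close, and let the opening show what is gripped.

Emit:
send_rows(series=[[[0,0,0,0,0,0,1],[0,0,0,0,0,0,1],[0,0,0,0,0,0,1],[0,0,0,0,0,0,1],[0,0,0.5,0,0,0,1],[0,0,1,0,0,0,1],[0,0,1,0,0,0,1]]])

```text
time_s: 5.35
eef_pos: [449.7, 211.3, 35.0]
ee_rot: [-0.004, 1.0, 0.0, -0.002]
wrist_force: [-0.7, -0.4, -0.5]
grip_width: 67.7
```

Run:
```python
from h import *
s,im=cap('scene','s4.png');print(s['eef_pos'],s['grip_width'],s['wrist_force'],s['joints'],s['ee_rot'])
a=im[169:259,162:282,::-1]; b=cap('wrist','w4.png')[1][130:330,100:420,::-1]
cv2.imwrite('pics/s4c.png',np.vstack([cv2.resize(a,(640,480),interpolation=cv2.INTER_CUBIC)[150:],cv2.resize(b,(640,400)) [:270]]))
```

```text
[449.71895272 211.2646315   35.01923279] 67.70346109188061 [-0.73697692 -0.44624194 -0.53881677] [ 0.41480249  0.34467256  1.94278111  0.00217624  0.85713762 -1.16537268] [-3.97588625e-03  9.99990635e-01  1.55596441e-04 -1.70254077e-03]
```

View pics/s4c.png

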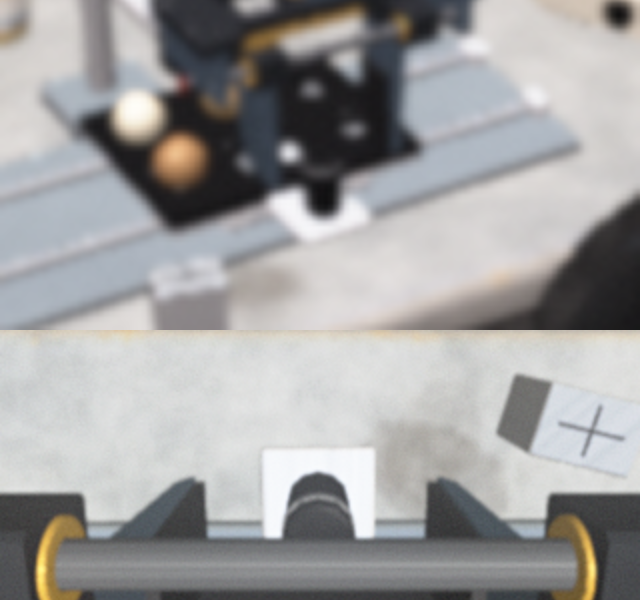

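Run:
```python
from h import *
s=manip.observe()
for z in (35,60,75): print(z,ray('wrist',(196,204.5),z,s),ray('wrist',(320,204.5),z,s),'knobringfront',ray('wrist',(259,213.5),z,s))
print([proj('wrist',(x,211.3,35),s) for x in (434,450)], [proj('wrist',(438,211.3,z),s) for z in (33,75)],proj('wrist',(450,211.3+34,35),s))
print([proj('scene',(x,y,35)) for x in (434,466) for y in (211.3-34,211.3+34)],'obs left tip',162+262*120/640,169+(185+150)*120/640)
```

```text
35 [443.62209154 163.30236682  35.        ] [442.82439663 259.48189707  35.        ] knobringfront [450.52173878 212.23169593  35.        ]
60 [436.510073   169.04625656  60.        ] [435.80960522 253.50293425  60.        ] knobringfront [442.56875598 212.01182905  60.        ]
75 [432.24286188 172.4925904   75.        ] [431.60073038 249.91555656  75.        ] knobringfront [437.79696631 211.87990891  75.        ]
[(np.float64(257.9949688851233), np.float64(192.93076814867254)), (np.float64(257.81412231841256), np.float64(212.85249920541833))] [(np.float64(257.94404836781223), np.float64(197.33642862903517)), (np.float64(258.07571789961634), np.float64(213.80092083150856))] (np.float64(301.30864831964635), np.float64(213.19659908438328))
[(np.float64(234.79389161453824), np.float64(235.5861655642483)), (np.float64(215.6153598531679), np.float64(241.744817243018)), (np.float64(230.06355003219943), np.float64(230.93581616466517)), (np.float64(211.11557788511155), np.float64(236.88572541037996))] obs left tip 211.125 231.8125
```

The fingertips scale to z≈75 in the image while the state says 35. So the real tips sit about 38 mm above the reported TCP, whereas camera and reported pose agree with the bench. I'll lower in steps and close to confirm.

Emit:
send_rows(series=[[[0,0,0.5,0,0,0,0.65],[0,0,1.1,0,0,0,0.65],[0,0,1.7,0,0,0,0.65],[0,0,1.9,0,0,0,0.65],[0,0,1.9,0,0,0,0.1],[0,0,1.9,0,0,0,0.1],[0,0,1.9,0,0,0,0.1],[0,0,1.9,0,0,0,0.1]]])

```text
time_s: 6.45
eef_pos: [450.2, 211.6, 16.6]
ee_rot: [-0.004, 1.0, 0.001, -0.001]
wrist_force: [1.0, -1.8, -0.2]
grip_width: 23.0
```

Emit:
send_rows(series=[[[0,0,0,0,0,0,0.1],[0,0,0,0,0,0,0.1]]])

```text
time_s: 6.7
eef_pos: [450.2, 211.6, 16.7]
ee_rot: [-0.004, 1.0, 0.0, -0.001]
wrist_force: [0.3, 0.6, 0.2]
grip_width: 23.6
```

Knob gripped at 24 mm. Now I'll draw the carrier to the right end.

Emit:
send_rows(series=[[[0,-0.8,0,0,0,0,0.1],[0,-2.3,0,0,0,0,0.1],[0,-4,0,0,0,0,0.1],[0,-5.7,0,0,0,0,0.1],[0,-7.4,0,0,0,0,0.1],[0,-9,0,0,0,0,0.1],[0,-10.2,0,0,0,0,0.1],[0,-10.6,0,0,0,0,0.1]]])

```text
time_s: 7.7
eef_pos: [451.0, 104.7, 16.6]
ee_rot: [-0.003, 1.0, 0.0, -0.001]
wrist_force: [-0.5, 1.5, -0.3]
grip_width: 23.4
```

Emit:
send_rows(series=[[[0,0,0,0,0,0,0.1],[0,0,0,0,0,0,0.6],[0,0,0,0,0,0,0.6],[0,0,-3,0,0,0,0.8],[0,0,-7,0,0,0,1],[-3,3,-10,0,0,0.18,1],[-5,6,-13,0,0,0.36,1],[-8,8,-15,0,0,0.54,1]]])

```text
time_s: 8.7
eef_pos: [531.1, 186.6, 168.1]
ee_rot: [0.265, 0.964, 0.0, -0.001]
wrist_force: [1.1, 0.6, -0.4]
grip_width: 89.8
```

Run:
```python
from h import *
s=manip.observe();print(s['eef_pos'],s['joints'])
print(go((421.3,313.6,80),np.radians(74.5),s))
s=manip.observe()
cap('top','t3.png');
```

```text
[531.09464154 186.64259335 168.14888892] [ 0.31647225  0.30899529  1.61154318  0.00169594  1.22181679 -0.71745951]
([15.92, 5.28, 8.84], [-0.001, -0.002, 1.304])
```

Emit:
send_rows(series=[[[4,1.3,0,0,0,0.18,1],[8,2.6,0,0,0,0.36,1],[12,4,1,0,0,0.54,1],[15.9,5.3,3,0,0,0.72,1],[15.9,5.3,5,0,0,0.9,1],[15.9,5.3,7,0,0,1.08,1],[15.9,5.3,8.8,0,0,1.26,1],[15.9,5.3,8.8,0,0,1.304,1]]])

```text
time_s: 9.75
eef_pos: [427.1, 316.6, 80.2]
ee_rot: [0.798, 0.603, 0.002, 0.0]
wrist_force: [0.8, 0.2, 0.0]
grip_width: 91.5
```

Run:
```python
from h import *
s,im=cap('wrist','w5.png');print(s['eef_pos'],s['joints'][5])
u,v=proj('wrist',(421.3,313.6,40),s);print(u,v)
f=1;b=im[100:300,156:356,::-1];cv2.imwrite('pics/w5c.png',cv2.resize(b,None,fx=3,fy=3,interpolation=cv2.INTER_CUBIC))
print(go((421.3,313.6,-25),np.radians(74.5),s))
```

```text
[427.06509103 316.5737715   80.19409569] 0.8920708432761336
252.30832818409382 204.1066696944114
([-0.48, -0.51, 10.52], [0.003, -0.004, -0.005])
```

View pics/w5c.png

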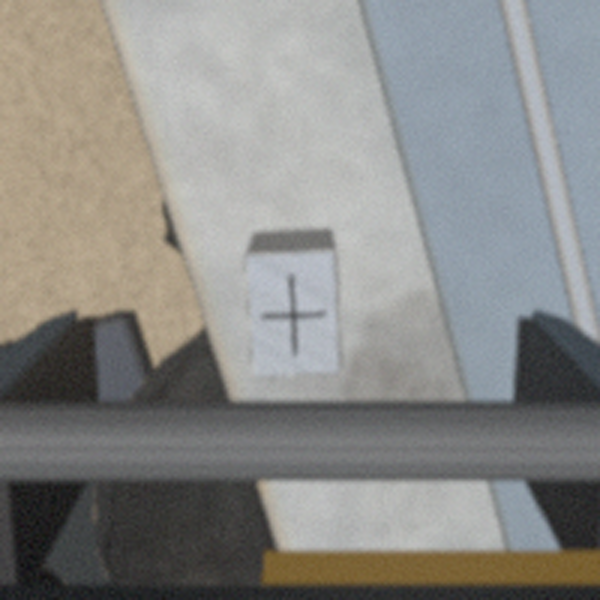

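The cross is at px (253.7,205), 1 mm from prediction, and turned about 2.3° from the jaws. I'll correct and descend.

Run:
```python
from h import *
s=manip.observe()
p=ray('wrist',(253.5,204.8),40,s);print(p,go((p[0],p[1],-22),np.radians(74.5),s))
```

```text
[422.73168471 312.89218595  40.        ] ([-0.58, -0.4, 10.29], [0.004, -0.005, -0.005])
```

Emit:
send_rows(series=[[[-0.3,-0.2,2,0,0,-0.04,1],[-0.5,-0.4,4,0,0,-0.045,1],[-0.5,-0.4,6,0,0,-0.045,1],[-0.5,-0.4,8,0,0,-0.045,1],[-0.5,-0.4,9.4,0,0,-0.045,1],[-0.5,-0.4,10.2,0,0,-0.045,1],[-0.5,-0.4,10.2,0,0,-0.045,0.8],[-0.5,-0.4,10.2,0,0,-0.045,0.6]]])

```text
time_s: 10.8
eef_pos: [423.4, 313.9, -20.6]
ee_rot: [0.784, 0.621, 0.004, 0.0]
wrist_force: [-0.3, 0.1, -0.4]
grip_width: 74.2
```

Emit:
send_rows(series=[[[0,0,0,0,0,0,0.5],[0,0,0,0,0,0,0.4],[0,0,0,0,0,0,0.3],[0,0,0,0,0,0,0.1],[0,0,0,0,0,0,0.1],[0,0,0,0,0,0,0.1],[0,0,0,0,0,0,0.1]]], squeeze=25)

```text
time_s: 11.68
eef_pos: [423.4, 313.9, -20.5]
ee_rot: [0.784, 0.621, 0.004, 0.0]
wrist_force: [-1.1, -0.5, 0.6]
grip_width: 27.8
```

Emit:
send_rows(series=[[[0,0,-0.5,0,0,0,0.1],[0,0,-3,0,0,0,0.1],[0,0,-6,0,0,0,0.1],[0,0,-9,0,0,0,0.1],[0,0,-11,0,0,0,0.1],[0,0,-11,0,0,0,0.1]]])

```text
time_s: 12.42
eef_pos: [423.7, 314.1, 91.0]
ee_rot: [0.784, 0.621, 0.006, 0.0]
wrist_force: [0.4, 0.5, -1.3]
grip_width: 28.3
```

Run:
```python
from h import *
s=manip.observe();print(s['eef_pos'],s['grip_width'])
for p in [(423,200,90),(423,60,90),(521,45,90)]: print(go(p,np.radians(90.6),s))
```

```text
[423.67561021 314.11549103  90.99527838] 28.264459021050204
([-11.12, 2.54, 0.02], [0.009, -0.008, -0.241])
([-24.75, 5.75, -0.07], [0.009, -0.008, -0.241])
([-23.97, 15.63, 0.02], [0.009, -0.008, -0.241])
```

Emit:
send_rows(series=[[[-3,0.7,0,0,0,-0.06,0.1],[-7,1.6,0,0,0,-0.12,0.1],[-11.1,2.5,0,0.009,-0.008,-0.18,0.1],[-15.5,3.6,0,0.009,-0.008,-0.241,0.1],[-20,4.7,0,0.009,-0.008,-0.241,0.1],[-24.5,8,0,0.009,-0.008,-0.241,0.1],[-24.2,12,0,0.009,-0.008,-0.241,0.1],[-24,15.6,0,0.009,-0.008,-0.241,0.1]]])

```text
time_s: 13.42
eef_pos: [521.0, 43.6, 89.0]
ee_rot: [0.704, 0.71, -0.001, -0.001]
wrist_force: [0.1, -0.9, -0.7]
grip_width: 27.8
```

Emit:
send_rows(series=[[[0,0,0,0,0,0,0.1],[0,0,0,0,0,0,0.1]]])

```text
time_s: 13.68
eef_pos: [519.4, 43.6, 87.6]
ee_rot: [0.704, 0.71, -0.002, -0.002]
wrist_force: [0.7, 0.5, -0.9]
grip_width: 28.0
```

Run:
```python
from h import *
s,im=cap('wrist','w6.png');print(s['eef_pos'],s['grip_width'],s['ee_rot'])
print(proj('wrist',(521,106.6,40),s))
b=im[60:260,130:380,::-1];cv2.imwrite('pics/w6c.png',cv2.resize(b,None,fx=3,fy=3,interpolation=cv2.INTER_CUBIC))
```

```text
[519.35863421  43.55582622  87.62584139] 28.00320831366906 [ 0.70416867  0.71002686 -0.00223821 -0.00182894]
(np.float64(260.4579984360422), np.float64(129.06986240319287))
```

View pics/w6c.png

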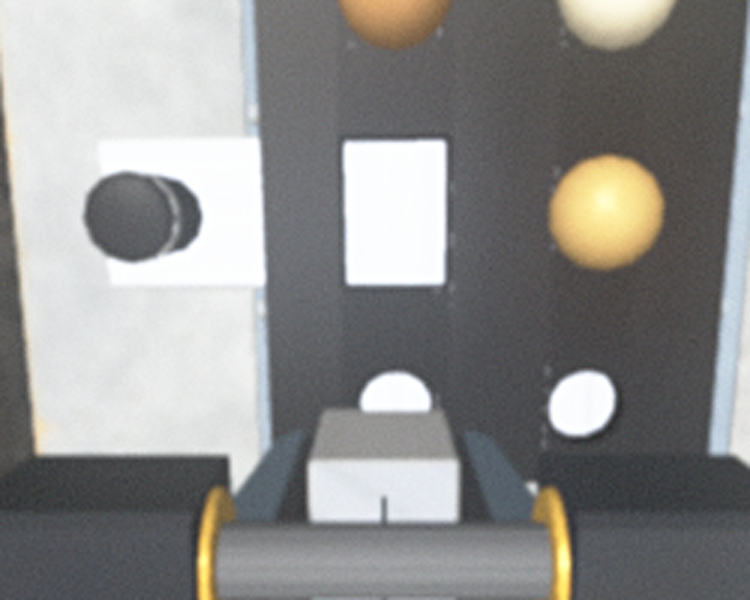

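Run:
```python
from h import *
s=manip.observe()
f=lambda x,y,z: ray('wrist',(x/3+130-.3,y/3+60-.3),z,s)
P=[f(*q,30) for q in [(343,140),(446,140),(446,286),(346,286)]]
for p in P: print(p.round(1))
c=np.mean(P,0);print('pocket',c, 'mid stone2',f(606,211,56))
print('block +y edge top',f(384,461,148),'bottom',f(384,410,108),f(310,461,148),f(460,461,148))
print('TCP',s['eef_pos'])
print('plate edges',f(268,400,40),f(258,0,40),f(735,200,40))
```

```text
[505.8 126.7  30. ]
[537.1 127.   30. ]
[538.3  82.8  30. ]
[506.6  82.5  30. ]
pocket [521.96754636 104.75108138  30.        ] mid stone2 [580.62593412 106.6499077   56.        ]
block +y edge top [519.48102833  62.40657219 148.        ] bottom [519.27536916  61.87592193 108.        ] [505.88057574  62.2578769  148.        ] [533.43368956  62.55911821 148.        ]
TCP [519.31930427  43.71433967  87.99872559]
plate edges [482.43932556  47.41034498  40.        ] [482.3857295  163.67279252  40.        ] [622.78670871 110.0329349   40.        ]
```

Run:
```python
from h import *
print(go((522,106.6,27),np.radians(90.6)))
```

```text
([6.29, 0.35, 6.09], [-0.005, 0.001, -0.002])
```

Emit:
send_rows(series=[[[2,0.1,0,-0.005,0,0,0.1],[4.5,0.25,0,-0.005,0,0,0.1],[6.3,0.35,1,-0.005,0,0,0.1],[6.3,0.35,3,-0.005,0,0,0.1],[6.3,0.35,5,-0.005,0,0,0.1],[6.3,0.35,6,-0.005,0,0,0.1],[6.3,0.35,6,-0.005,0,0,0.1],[6.3,0.35,6,-0.005,0,0,0.1]]])

```text
time_s: 14.72
eef_pos: [522.4, 106.8, 28.5]
ee_rot: [0.704, 0.71, 0.0, 0.0]
wrist_force: [0.3, 1.0, -0.4]
grip_width: 28.2
```

Run:
```python
from h import *
s,im=cap('wrist','w7.png');print(s['eef_pos'],s['grip_width'],s['ee_rot'],s['wrist_force'])
b=im[140:300,160:360,::-1];cv2.imwrite('pics/w7c.png',cv2.resize(b,None,fx=4,fy=4,interpolation=cv2.INTER_CUBIC))
```

```text
[522.39372564 106.81761752  28.48309362] 28.178844783495688 [7.04052375e-01 7.10147840e-01 2.50037744e-04 4.85521177e-04] [ 0.30874509  1.02620475 -0.40686763]
```

View pics/w7c.png

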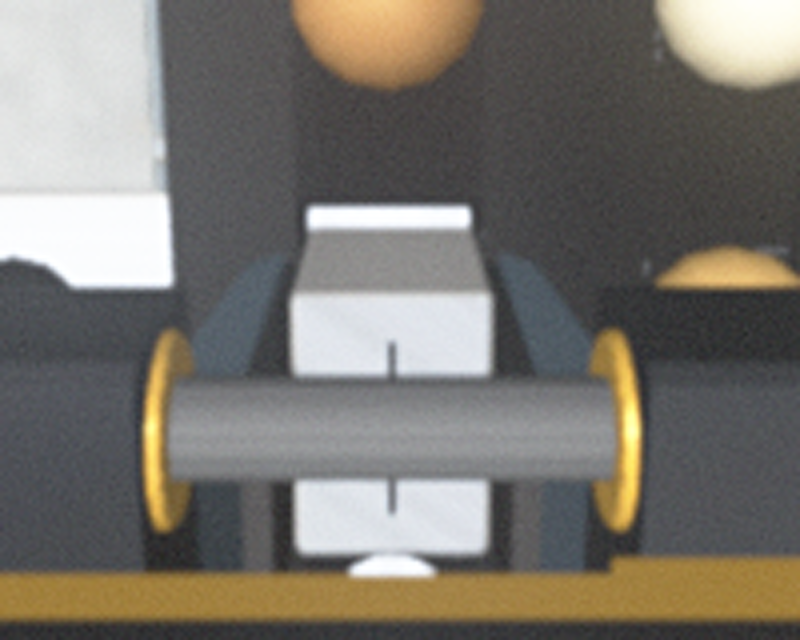

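Run:
```python
from h import *
s=manip.observe()
f=lambda x,y,z: ray('wrist',(x/4+160-.4,y/4+140-.4),z,s).round(2)
print('pocket edge',f(389,206,30),f(307,206,30),f(471,206,30),'block bottom',f(389,231,49),f(389,231,48),f(300,231,49),f(478,231,49),'block top edge',f(391,292,89), f(391,553,89))
```

```text
pocket edge [521.78 124.34  30.  ] [506.21 124.2   30.  ] [537.36 124.47  30.  ] block bottom [521.82 124.34  49.  ] [521.82 124.08  48.  ] [506.41 124.21  49.  ] [537.22 124.48  49.  ] block top edge [522.15 126.03  89.  ] [522.5   86.19  89.  ]
```

Laterally aligned (389 against 389), and within about 1 mm in y. I'll lower carefully.

Emit:
send_rows(series=[[[0,0,0.4,0,0,0,0.1],[0,0,0.8,0,0,0,0.1],[0,0,1,0,0,0,0.1],[0,0,1.2,0,0,0,0.1],[0,0,1.2,0,0,0,0.1]]])

```text
time_s: 15.4
eef_pos: [522.4, 106.8, 16.4]
ee_rot: [0.704, 0.71, 0.0, 0.0]
wrist_force: [-0.3, 0.8, -0.5]
grip_width: 27.8
```

Emit:
send_rows(series=[[[0,0,0.2,0,0,0,0.1],[0,0,0.4,0,0,0,0.1],[0,0,0.55,0,0,0,0.1],[0,0,0.65,0,0,0,0.1],[0,0,0.65,0,0,0,0.1]]])

```text
time_s: 16.02
eef_pos: [522.4, 106.8, 9.8]
ee_rot: [0.704, 0.71, 0.0, 0.0]
wrist_force: [-0.7, -0.5, -1.2]
grip_width: 28.3
```

Emit:
send_rows(series=[[[0,0,0,0,0,0,0.4],[0,0,0,0,0,0,0.5],[0,0,0,0,0,0,0.5],[0,0,-3,0,0,0,0.5],[0,0,-7,0,0,0,0.6],[0,-2.5,-9.5,0,0,-0.18,0.6],[0,-5,-9.5,0,0,-0.36,0.6],[0,-7,-9.5,0,0,-0.54,0.6]]])

```text
time_s: 17.02
eef_pos: [451.5, 106.2, 105.3]
ee_rot: [0.487, 0.874, 0.0, 0.001]
wrist_force: [-0.2, -0.0, -1.3]
grip_width: 54.7
```

Run:
```python
from h import *
print(go((451.3,104.7,105),np.pi+.01),go((451.3,104.7,14),np.pi+.01), manip.observe()['eef_pos'])
```

```text
([-0.12, -0.09, 0.03], [0.001, 0.002, -1.026]) ([-0.11, -0.11, 9.13], [0.001, 0.002, -1.026]) [451.48983636 106.17130334 105.2859111 ]
```

Emit:
send_rows(series=[[[-0.1,-0.1,0,0,0,-0.18,0.6],[-0.1,-0.1,0,0,0,-0.36,0.6],[-0.1,-0.1,0,0,0,-0.54,0.6],[-0.1,-0.1,0,0,0,-0.72,0.6],[-0.1,-0.1,0,0,0,-0.9,0.6],[-0.1,-0.1,0,0,0,-1.026,0.6],[-0.1,-0.1,3,0,0,-1.026,0.6],[-0.1,-0.1,6,0,0,-1.026,0.6]]])

```text
time_s: 18.02
eef_pos: [451.7, 104.9, 45.0]
ee_rot: [-0.005, 1.0, 0.0, 0.002]
wrist_force: [0.1, -0.5, 0.1]
grip_width: 54.7
```

Emit:
send_rows(series=[[[0,0,1.5,0,0,0,0.6],[0,0,3,0,0,0,0.6],[0,0,3,0,0,0,0.6]]])

```text
time_s: 18.4
eef_pos: [451.0, 104.7, 14.3]
ee_rot: [-0.005, 1.0, -0.0, 0.001]
wrist_force: [0.3, 0.4, 0.7]
grip_width: 54.6
```

Run:
```python
from h import *
s,im=cap('top','t4.png');print(s['eef_pos'],s['grip_width'])
a=im[170:240,170:290,::-1]; cv2.imwrite('pics/t4c.png',cv2.resize(a,None,fx=6,fy=6,interpolation=cv2.INTER_CUBIC))
```

```text
[450.95834048 104.720291    14.29887273] 54.5800076464616
```

View pics/t4c.png

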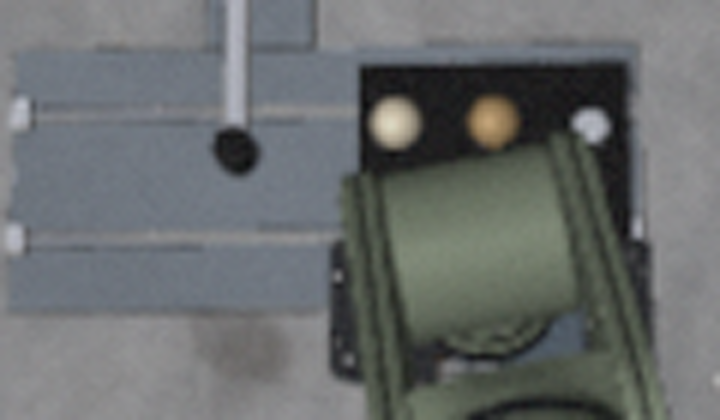

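The head is clear against the plate at crop (236,151), and the block is hidden by the wrist. The two cameras differ by about 2.5 mm in the pointer's y. The slide's end stop gives it exactly (150.5 mm to the pointer), so I'll grip the knob and touch the right and front stops.

Emit:
send_rows(series=[[[0,0,0,0,0,0,0.1],[0,0,0,0,0,0,0.1],[0,0,0,0,0,0,0.1],[0,0,0,0,0,0,0.1],[0,-0.1,0,0,0,0,0.1],[0,-0.2,0,0,0,0,0.1]]], squeeze=25)

```text
time_s: 19.2
eef_pos: [451.9, 104.0, 15.3]
ee_rot: [-0.004, 1.0, 0.001, 0.002]
wrist_force: [-1.6, 8.8, 2.6]
grip_width: 23.6
```

Emit:
send_rows(series=[[[0,-0.1,0,0,0,0,0.1],[0,-0.2,0,0,0,0,0.1],[0,-0.2,0,0,0,0,0.1]]])

```text
time_s: 19.58
eef_pos: [452.0, 104.1, 15.3]
ee_rot: [-0.003, 1.0, 0.003, 0.002]
wrist_force: [-1.6, 10.9, 0.7]
grip_width: 23.1
```

Emit:
send_rows(series=[[[0,0.4,0,0,0,0,0.1],[1,0.5,0,0,0,0,0.1],[2.2,0.5,0,0,0,0,0.1],[3.2,0.5,0,0,0,0,0.1],[3.6,0.5,0,0,0,0,0.1],[3.8,0.5,0,0,0,0,0.1],[3.9,0.5,0,0,0,0,0.1],[3.9,0.5,0,0,0,0,0.1]]])

```text
time_s: 20.58
eef_pos: [412.9, 108.8, 15.3]
ee_rot: [-0.003, 1.0, 0.003, 0.002]
wrist_force: [0.2, -1.5, 2.2]
grip_width: 23.5
```

Emit:
send_rows(series=[[[0.1,0,0,0,0,0,0.1],[0.2,0,0,0,0,0,0.1],[0.2,0,0,0,0,0,0.1]]])

```text
time_s: 20.95
eef_pos: [412.6, 109.0, 15.4]
ee_rot: [-0.003, 1.0, 0.003, 0.003]
wrist_force: [6.0, -1.7, -2.5]
grip_width: 23.7
```

Stops: y = 104.1 at the right end, x = 412.6 at the front end. In this grip the carrier zero is then TCP x≈452.6 and the pointer y≈254.7, which agrees with the pictures. Now I'll draw the block's cross under the pointer.

Emit:
send_rows(series=[[[-0.5,0.8,0,0,0,0,0.1],[-1.3,2.3,0,0,0,0,0.1],[-2.2,4.1,0,0,0,0,0.1],[-3.1,5.9,0,0,0,0,0.1],[-4,7.7,0,0,0,0,0.1],[-4.9,9.5,0,0,0,0,0.1],[-5.6,11.2,0,0,0,0,0.1],[-6,12,0,0,0,0,0.1]]])

```text
time_s: 21.95
eef_pos: [471.5, 230.4, 15.6]
ee_rot: [-0.004, 1.0, 0.003, 0.002]
wrist_force: [-2.0, -2.2, -8.6]
grip_width: 23.3
```

Run:
```python
from h import *
s=manip.observe();print(s['eef_pos'],s['grip_width'],go((480.4,255.1,s['eef_pos'][2]),np.pi+.006,s))
```

```text
[471.45909627 230.36295406  15.60490773] 23.28557571372164 ([-0.91, 2.47, 0.02], [0.006, 0.005, 0.002])
```

Emit:
send_rows(series=[[[-0.3,0.9,0,0,0,0,0.1],[-0.6,1.7,0,0,0,0,0.1],[-0.8,2.2,0,0,0,0,0.1],[-0.92,2.48,0,0,0,0,0.1],[-0.92,2.48,0,0,0,0,0.1]]])

```text
time_s: 22.58
eef_pos: [480.6, 255.6, 15.6]
ee_rot: [-0.004, 1.0, 0.003, 0.003]
wrist_force: [-1.2, 0.9, -10.7]
grip_width: 23.0
```

Run:
```python
from h import *
s,im=cap('scene','s5.png');print(s['eef_pos'],s['wrist_force'])
u,v=proj('scene',(550,255,70));print(u,v);u=int(u);v=int(v)
a=im[v-25:v+25,u-30:u+30,::-1]; cv2.imwrite('pics/s5c.png',cv2.resize(a,None,fx=12,fy=12,interpolation=cv2.INTER_CUBIC))
t=cap('top','t5.png')[1]
```

```text
[480.60469215 255.60404198  15.63325602] [ -1.24155087   0.94747438 -10.70797548]
196.67009987940114 216.57810255824182
```

View pics/s5c.png

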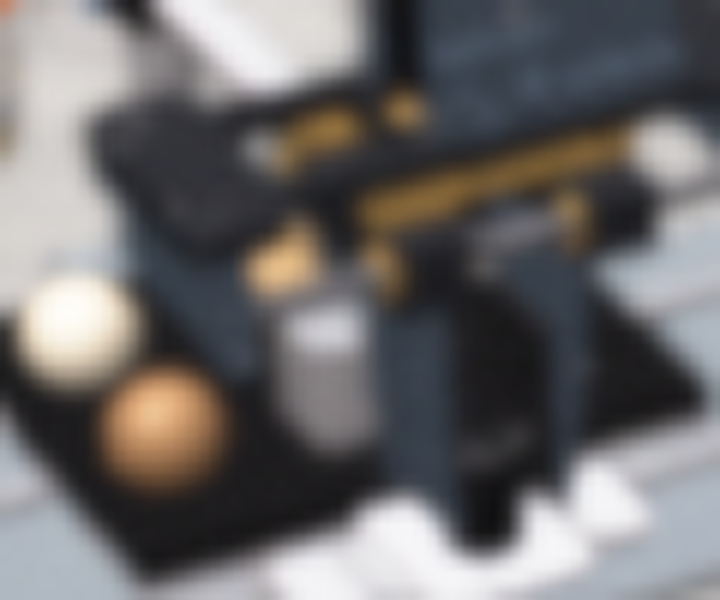

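```bash
cat >> h.py <<'E'
def stones(f):
    im=cv2.imread('pics/'+f);hsv=cv2.cvtColor(im,cv2.COLOR_BGR2HSV)
    m=cv2.inRange(hsv,(5,60,90),(30,255,255)); m2=np.zeros_like(m);m2[165:240,170:290]=m[165:240,170:290]
    n,_,st,c=cv2.connectedComponentsWithStats(m2)
    for i in range(1,n):
        if st[i,4]>15: print(f,st[i],ray('top',c[i],51).round(1))
    g=im.max(2); k=(g<60).astype(np.uint8); k[:,:200]=0;k[:,219:]=0;k[:186]=0;k[204:]=0
    n,_,st,c=cv2.connectedComponentsWithStats(k)
    for i in range(1,n):
        if st[i,4]>15: print('  dark',st[i],ray('top',c[i],122).round(1))
E
python3 - <<'E'
from h import *
for f in ('t3.png','t4.png','t5.png','top1.png'): stones(f)
E
```

```text
t3.png [250 186   6   6  20] [590.3 103.6  51. ]
  dark [200 186  13  18  99] [553.2 269.1 122. ]
  dark [209 189  10   6  22] [560.3 236.2 122. ]
t4.png [248 186   8   9  51] [584.2 108.2  51. ]
  dark [206 192   7   7  40] [550.  255.4 122. ]
t5.png [211 179   4   7  21] [614.  252.8  51. ]
  dark [213 186   6  12  42] [567.7 229.6 122. ]
top1.png [219 186   8   9  51] [582.8 216.   51. ]
top1.png [202 203   8   8  46] [521.8 275.4  51. ]
  dark [201 186  18  18 248] [547.6 250.  122. ]
```

The block stands seated, but the pointer tip is hidden by the hand from here. I'll dwell, then let go and look from above as in the second wrist view.

Emit:
send_rows(series=[[[0.05,-0.03,0,0,0,0,0.1],[0.1,-0.06,0,0,0,0,0.1],[0.1,-0.06,0,0,0,0,0.1],[0.1,-0.06,0,0,0,0,0.1],[0.1,-0.06,0,0,0,0,0.1],[0.1,-0.06,0,0,0,0,0.1],[0.1,-0.06,0,0,0,0,0.1],[0.1,-0.06,0,0,0,0,0.1]]])

```text
time_s: 23.68
eef_pos: [479.6, 255.0, 15.6]
ee_rot: [-0.004, 1.0, 0.003, 0.003]
wrist_force: [1.4, 0.6, -12.0]
grip_width: 23.3
```

Emit:
send_rows(series=[[[0,0,0,0,0,0,0.5],[0,0,0,0,0,0,0.6],[0,0,0,0,0,0,0.6],[0,0,-5,0,0,0,0.8],[0,0,-10,0,0,0,0.8],[0,0,-15,0,0,0,1],[-4,0,-20,0,0,0,1],[-9,0,-21,0,0,0,1]]])

```text
time_s: 24.68
eef_pos: [570.7, 255.2, 232.0]
ee_rot: [-0.004, 1.0, 0.005, 0.007]
wrist_force: [0.6, 1.5, -0.6]
grip_width: 91.0
```

Emit:
send_rows(series=[[[-1,0,0,0,0,0,1],[-1,0,0,0,0,0,1]]])

```text
time_s: 24.92
eef_pos: [580.4, 255.1, 231.9]
ee_rot: [-0.004, 1.0, 0.005, 0.006]
wrist_force: [-0.2, 0.1, -0.5]
grip_width: 91.3
```

Run:
```python
from h import *
s,im=cap('wrist','w8.png');print(s['eef_pos'],s['ee_rot'])
import pickle;pickle.dump(s,open('s8.pkl','wb'))
for p in [(549,255,124),(549,255,70)]: print(np.round(proj('wrist',p,s)))
b=im[60:230,170:350,::-1];cv2.imwrite('pics/w8c.png',cv2.resize(b,None,fx=3.5,fy=3.5,interpolation=cv2.INTER_CUBIC))
cap('top','t6.png');stones('t6.png')
```

```text
[580.44170261 255.08104676 231.85354985] [-0.003777    0.99995894  0.00519244  0.00639483]
[257. 157.]
[257. 152.]
  dark [200 195  19   9  57] [536.5 255.6 122. ]
```

View pics/w8c.png

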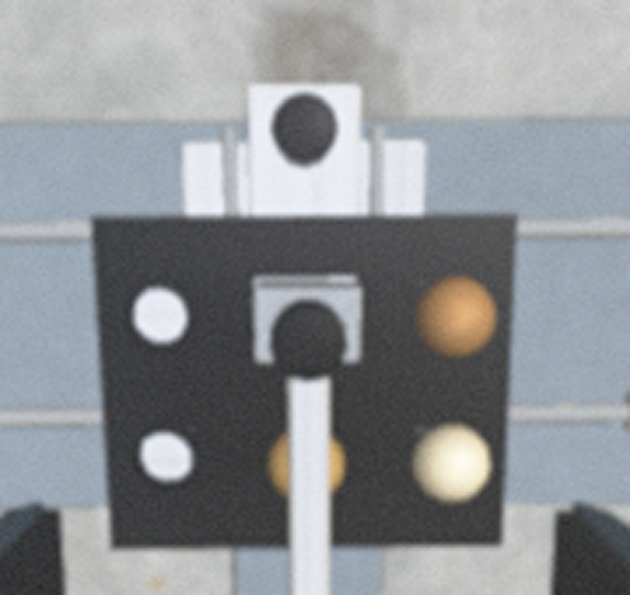

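Run:
```python
from h import *
import pickle
s=pickle.load(open('s8.pkl','rb'))
f=lambda x,y,z: ray('wrist',(x/3.5+170-.36,y/3.5+60-.36),z,s).round(1)
print('block',f(307.3,324.5,70),f(307,286,70),f(307,363,70),'head',f(309,340,124),'knob',f(304,125,75))
print('stone1',f(452,463,51),'stone4',f(457,317,51),'stone2',f(307,463,51))
```

```text
block [549.7 256.   70. ] [535.4 255.8  70. ] [564.4 256.   70. ] head [549.2 256.  124. ] knob [478.8 254.2  75. ]
stone1 [608.2 316.4  51. ] stone4 [548.3 315.7  51. ] stone2 [608.5 256.5  51. ]
```

The block is centred under the head to within 1 mm: block (549.7,256.0), head (549.2,256.0). I'll regrip the knob.

Run:
```python
from h import *
print(go((479.6,254.8,100),np.pi+.007),go((479.6,254.8,14),np.pi+.007))
```

```text
([10.1, -0.08, 13.03], [0.01, 0.011, 0.001]) ([10.2, -0.16, 21.63], [0.01, 0.011, 0.001])
```

Emit:
send_rows(series=[[[5,0,0,0.01,0.011,0,0.8],[10.1,-0.1,3,0.01,0.011,0,0.7],[10.1,-0.1,8,0.01,0.011,0,0.6],[10.1,-0.1,13,0.01,0.011,0,0.6],[10.2,-0.1,17,0.01,0.011,0,0.6],[10.2,-0.1,20,0.01,0.011,0,0.6],[10.2,-0.1,21.6,0.01,0.011,0,0.6],[10.2,-0.1,21.6,0.01,0.011,0,0.6]]])

```text
time_s: 26.02
eef_pos: [478.4, 255.1, 13.8]
ee_rot: [-0.004, 1.0, -0.001, -0.001]
wrist_force: [-0.2, -0.1, 0.3]
grip_width: 55.0
```

Emit:
send_rows(series=[[[0,0,0,0,0,0,0.3],[0,0,0,0,0,0,0.1],[0,0,0,0,0,0,0.1],[0,0,0,0,0,0,0.1],[0,0,0,0,0,0,0.1]]], squeeze=25)

```text
time_s: 26.65
eef_pos: [478.7, 255.2, 14.3]
ee_rot: [-0.004, 1.0, -0.0, -0.0]
wrist_force: [-0.5, -1.3, 5.0]
grip_width: 23.4
```

Emit:
send_rows(series=[[[0.5,-0.5,0,0,0,0,0.1],[1.5,-1.5,0,0,0,0,0.1],[2.7,-2.7,0,0,0,0,0.1],[3.9,-3.9,0,0,0,0,0.1],[5,-5,0,0,0,0,0.1],[5.7,-5.7,0,0,0,0,0.1],[5.95,-6,0,0,0,0,0.1],[5.95,-6,0,0,0,0,0.1]]])

```text
time_s: 27.65
eef_pos: [418.8, 194.0, 14.3]
ee_rot: [-0.004, 1.0, -0.001, -0.001]
wrist_force: [-0.6, -0.9, 3.1]
grip_width: 23.6
```

Emit:
send_rows(series=[[[0,0,0,0,0,0,0.1],[0,0,0,0,0,0,0.1],[0,0,0,0,0,0,0.1],[0,0,0,0,0,0,0.1],[0,0,0,0,0,0,0.1],[0,0,0,0,0,0,0.1],[0,0,0,0,0,0,0.1],[0,0,0,0,0,0,0.1]]])

```text
time_s: 28.65
eef_pos: [418.8, 194.0, 14.3]
ee_rot: [-0.004, 1.0, -0.001, -0.001]
wrist_force: [-1.1, -1.1, 3.0]
grip_width: 23.0
```

Run:
```python
from h import *
s=manip.observe();print(s['eef_pos'],s['wrist_force']);cap('top','t7.png');stones('t7.png')
```

```text
[418.79041106 193.98443802  14.33235507] [-1.09898415 -1.10637516  2.99610849]
t7.png [224 195   8   6  37] [554.7 198.3  51. ]
  dark [206 190  13  14 122] [546.7 242.2 122. ]
```

Emit:
send_rows(series=[[[0,0.5,0,0,0,0,0.1],[0,1.5,0,0,0,0,0.1],[-0.05,2.7,0,0,0,0,0.1],[-0.05,3.9,0,0,0,0,0.1],[-0.1,5,0,0,0,0,0.1],[-0.1,5.7,0,0,0,0,0.1],[-0.1,6,0,0,0,0,0.1],[-0.1,6,0,0,0,0,0.1]]])

```text
time_s: 29.7
eef_pos: [419.6, 254.7, 14.3]
ee_rot: [-0.004, 1.0, -0.0, -0.001]
wrist_force: [0.1, 0.9, 2.0]
grip_width: 23.3
```

Emit:
send_rows(series=[[[0,0,0,0,0,0,0.1],[0,0,0,0,0,0,0.1],[0,0,0,0,0,0,0.1],[0,0,0,0,0,0,0.1],[0,0,0,0,0,0,0.1],[0,0,0,0,0,0,0.1],[0,0,0,0,0,0,0.1],[0,0,0,0,0,0,0.1]]])

```text
time_s: 30.7
eef_pos: [419.6, 254.7, 14.3]
ee_rot: [-0.004, 1.0, -0.0, -0.001]
wrist_force: [-0.3, 0.7, 3.7]
grip_width: 23.6
```

Emit:
send_rows(series=[[[-0.5,-0.5,0,0,0,0,0.1],[-1.5,-1.5,0,0,0,0,0.1],[-2.7,-2.7,0,0,0,0,0.1],[-3.9,-3.9,0,0,0,0,0.1],[-5,-5,0,0,0,0,0.1],[-5.7,-5.7,0,0,0,0,0.1],[-5.9,-5.95,0,0,0,0,0.1],[-5.9,-5.95,0,0,0,0,0.1]]])

```text
time_s: 31.7
eef_pos: [479.9, 195.1, 14.3]
ee_rot: [-0.004, 1.0, -0.001, -0.0]
wrist_force: [0.8, -1.6, 3.6]
grip_width: 23.5
```

Emit:
send_rows(series=[[[0,0,0,0,0,0,0.1],[0,0,0,0,0,0,0.1],[0,0,0,0,0,0,0.1],[0,0,0,0,0,0,0.1],[0,0,0,0,0,0,0.1],[0,0,0,0,0,0,0.1],[0,0,0,0,0,0,0.1],[0,0,0,0,0,0,0.1]]])

```text
time_s: 32.7
eef_pos: [479.9, 195.2, 14.3]
ee_rot: [-0.004, 1.0, -0.001, -0.0]
wrist_force: [-0.1, -0.1, 4.1]
grip_width: 23.5
```

The readings are done. Now I'll draw the carrier to the clear place and let go.

Emit:
send_rows(series=[[[0.3,-0.8,0,0,0,0,0.1],[0.8,-2.3,0,0,0,0,0.1],[1.3,-4,0,0,0,0,0.1],[1.8,-5.7,0,0,0,0,0.1],[2.3,-7.3,0,0,0,0,0.1],[2.7,-8.4,0,0,0,0,0.1],[2.85,-8.9,0,0,0,0,0.1],[2.85,-8.9,0,0,0,0,0.1]]])

```text
time_s: 33.7
eef_pos: [451.5, 105.1, 14.3]
ee_rot: [-0.004, 1.0, -0.001, -0.001]
wrist_force: [0.3, -1.9, 2.4]
grip_width: 23.3
```

Emit:
send_rows(series=[[[0,0,0,0,0,0,0.5],[0,0,0,0,0,0,0.6],[0,0,0,0,0,0,0.6],[0,0,-4,0,0,0,0.6],[0,0,-8,0,0,0,0.6],[-2,1,-11,0,0,0.18,0.6],[-4,2,-11,0,0,0.36,0.6],[-6,3,-11,0,0,0.54,0.6]]])

```text
time_s: 34.7
eef_pos: [512.1, 136.4, 124.7]
ee_rot: [0.265, 0.964, -0.001, -0.0]
wrist_force: [0.2, -0.0, 0.1]
grip_width: 54.7
```

Run:
```python
from h import *
s=manip.observe();print(s['eef_pos']);print(go((521.6,110,120),np.radians(90.6),s))
```

```text
[512.11226627 136.40751912 124.67543796]
([-2.17, -1.78, 0.47], [-0.002, 0.001, 1.023])
```

Emit:
send_rows(series=[[[-2,0,0,0,0,0.18,0.6],[-3.5,0.5,0,0,0,0.36,0.6],[-4.5,1,0,0,0,0.54,0.6],[-5,1.2,0,0,0,0.72,0.6],[-5,1.2,0,0,0,0.9,0.6],[-5,1.2,0,0,0,1.023,0.6],[-5,1.2,0,0,0,1.023,0.6]]])

```text
time_s: 35.58
eef_pos: [561.0, 121.3, 124.4]
ee_rot: [0.703, 0.712, -0.001, 0.0]
wrist_force: [-0.5, 0.4, -0.3]
grip_width: 54.8
```

```bash
cat >> h.py <<'E'
def wst(s,im,z=51):
    hsv=cv2.cvtColor(im,cv2.COLOR_RGB2HSV)
    m=cv2.inRange(hsv,(5,45,100),(32,255,255)); m[230:]=0
    m=cv2.morphologyEx(m,2,np.ones((3,3)))
    for c in cv2.findContours(m,0,2)[0]:
        if cv2.contourArea(c)>150:
            (x,y),r=cv2.minEnclosingCircle(c); print(round(x),round(y),round(r,1),cv2.contourArea(c),hsv[int(y),int(x)],ray('wrist',(x,y),z,s).round(1))
E
python3 - <<'E'
from h import *
s,im=cap('wrist','w9.png');print(s['eef_pos'],s['ee_rot']);wst(s,im)
for p in [(581,166.3,51),(581.3,106.4,51),(521.1,165.6,51)]: print(np.round(proj('wrist',p,s)),go((p[0],p[1],100),np.radians(90.6),s))
E
```

```text
[561.0151006  121.26638233 124.38136715] [ 7.02635319e-01  7.11548592e-01 -1.47714269e-03  1.66995959e-04]
278 204 15.6 702.5 [ 28  52 254] [582.  107.1  51. ]
218 147 16.4 776.0 [ 17 108 237] [520.8 166.2  51. ]
496 45 19.2 268.0 [ 23  14 165] [777.9 262.   51. ]
49 62 78.6 12289.5 [ 19  60 216] [364.3 242.9  51. ]
[278. 147.] ([4.48, 2.06, 2.42], [-0.002, 0.002, 0.002])
[277. 205.] ([-1.51, 2.01, 2.44], [-0.002, 0.002, 0.002])
[219. 147.] ([4.49, -3.93, 2.44], [-0.002, 0.002, 0.002])
```

Emit:
send_rows(series=[[[2.2,-2,0,0,0,0,0.55],[4.5,-3.95,1,0,0,0,0.55],[4.5,-3.95,4,0,0,0,0.55],[4.5,-3.95,7,0,0,0,0.55],[4.5,-3.95,9.5,0,0,0,0.55],[4.5,-3.95,11,0,0,0,0.55],[4.5,-3.95,11.7,0,0,0,0.55],[4.5,-3.95,11.7,0,0,0,0.55]]])

```text
time_s: 36.62
eef_pos: [521.2, 165.6, 7.7]
ee_rot: [0.702, 0.712, -0.001, 0.0]
wrist_force: [1.0, -0.1, -0.5]
grip_width: 49.9
```

Emit:
send_rows(series=[[[0,0,0,0,0,0,0.45],[0,0,0,0,0,0,0.35],[0,0,0,0,0,0,0.2],[0,0,0,0,0,0,0.2],[0,0,0,0,0,0,0.2]]], squeeze=15)

```text
time_s: 37.25
eef_pos: [521.4, 165.7, 8.0]
ee_rot: [0.702, 0.712, -0.001, 0.001]
wrist_force: [0.0, 0.8, 1.9]
grip_width: 29.8
```

Emit:
send_rows(series=[[[0,0,-1,0,0,0,0.2],[0,0,-4,0,0,0,0.2],[0,0,-8,0,0,0,0.2],[0,0,-12,0,0,0,0.2],[-2,-3,-15,0,0,0,0.2],[-5,-8,-17,0,0,0,0.2],[-9,-13,-18,0,0,0,0.2],[-13,-18,-18,0,0,0,0.2]]])

```text
time_s: 38.25
eef_pos: [345.1, 35.1, 189.4]
ee_rot: [0.702, 0.712, -0.0, 0.002]
wrist_force: [-0.4, -1.3, -0.8]
grip_width: 30.2
```

Run:
```python
from h import *
s=manip.observe();print(s['eef_pos'],s['grip_width'])
for p,y in [((320,-100,190),1.57),((320,-280,190),1.0),((380,-400,190),.4)]: print(go(p,y,s))
```

```text
[345.08317858  35.09622424 189.39057442] 30.204764098754005
([-13.47, -2.71, -0.04], [0.002, 0.002, 0.016])
([-31.47, -2.98, 0.0], [0.003, 0.002, 0.586])
([-43.56, 2.84, 0.04], [0.003, 0.001, 1.186])
```

Emit:
send_rows(series=[[[-5,-1,0,0,0,0,0.2],[-10.5,-2.2,0,0,0,0.1,0.2],[-16,-2.7,0,0,0,0.25,0.2],[-21.5,-2.8,0,0,0,0.43,0.2],[-27,-2.9,0,0,0,0.61,0.2],[-32.5,-2.9,0,0,0,0.79,0.2],[-38,-1.5,0,0,0,0.97,0.2],[-43.5,0,0,0,0,1.15,0.2]]])

```text
time_s: 39.25
eef_pos: [351.4, -401.6, 191.0]
ee_rot: [0.977, 0.213, 0.001, 0.001]
wrist_force: [1.0, 0.7, -0.2]
grip_width: 30.2
```

Run:
```python
from h import *
s=manip.observe();print(s['eef_pos'],s['grip_width']);print(go((371,-464,200),.236,s))
```

```text
[ 351.39650309 -401.63393953  190.97782536] 30.1963448825466
([-0.81, 6.49, -0.88], [0.003, -0.002, 0.193])
```

Emit:
send_rows(series=[[[-0.4,3,-0.5,0,0,0.1,0.2],[-0.8,5.5,-0.9,0,0,0.193,0.2],[-0.8,6.5,-0.9,0,0,0.193,0.2],[-0.8,6.5,-0.9,0,0,0.193,0.2]]])

```text
time_s: 39.75
eef_pos: [371.0, -463.6, 199.9]
ee_rot: [0.993, 0.118, 0.001, 0.001]
wrist_force: [-0.0, -0.5, -0.9]
grip_width: 30.0
```

```bash
cat >> h.py <<'E'
def box():
    s,im=cap('wrist','wb%d.png'%int(manip.observe()['time_s']*10)); hsv=cv2.cvtColor(im,cv2.COLOR_RGB2HSV)
    m=cv2.inRange(hsv,(105,130,40),(125,255,255)); m[215:]=0
    m=cv2.morphologyEx(m,cv2.MORPH_CLOSE,np.ones((7,7)))
    c=max(cv2.findContours(m,0,2)[0],key=cv2.contourArea); print('bbox',cv2.boundingRect(c),cv2.contourArea(c))
    P=np.array([ray('wrist',p[0],60,s)[:2] for p in c],np.float32)
    r=cv2.minAreaRect(P);print('rect',r); print('corners',cv2.boxPoints(r).round(1).tolist())
    return s,im
E
python3 - <<'E'
from h import *
s,im=box();print(s['eef_pos'],s['ee_rot'])
cap('top','t8.png');im=cv2.imread('pics/t8.png');hsv=cv2.cvtColor(im,cv2.COLOR_BGR2HSV)
E
```

```text
bbox (227, 0, 93, 126) 2715.5
rect ((506.73016357421875, -450.1993103027344), (134.43927001953125, 103.46498107910156), 14.5067720413208)
corners [[428.70001220703125, -417.0], [454.6000061035156, -517.0999755859375], [584.7999877929688, -483.3999938964844], [558.7999877929688, -383.29998779296875]]
[ 371.00728279 -463.58425333  199.91854405] [9.92985358e-01 1.18230918e-01 9.35328926e-04 8.08476899e-04]
```

Run:
```python
from h import *
import glob
f=sorted(glob.glob('pics/wb*.png'))[-1];im=cv2.imread(f);hsv=cv2.cvtColor(im,cv2.COLOR_BGR2HSV)
m=cv2.inRange(hsv,(100,90,40),(130,255,255))
for v in range(0,220,6): print(v,''.join('#' if x else '.' for x in m[v,150:390:3]))
print(hsv[60:170:22,200:320:24].tolist())
```

```text
0 ..........................###.......................#####.......................
6 ..........................###.......................#####.......................
12 ..........................###.......................#####.......................
18 ..........................###.......................#####.......................
24 ..........................###.......................#####.......................
30 ..........................###.......................#####.......................
36 ..........................####......................#####.......................
42 ..........................####......................#####.......................
48 ..........................####......................#####.......................
54 ..........................####......................#####.......................
60 ..........................####......................#####.......................
66 ...........................###......................#####.......................
72 ...........................###......................#####.......................
78 .......
[... 1707 characters left out ...]
...............................................................
204 ................................................................................
210 ................................................................................
216 ................................................................................
[[[90, 1, 203], [0, 2, 208], [114, 30, 168], [115, 31, 158], [114, 30, 170]], [[120, 1, 190], [80, 4, 202], [111, 34, 172], [115, 27, 162], [116, 31, 163]], [[70, 4, 203], [100, 4, 195], [117, 30, 160], [112, 29, 167], [112, 34, 164]], [[10, 4, 211], [15, 3, 192], [105, 5, 197], [40, 4, 192], [0, 1, 205]], [[20, 45, 182], [45, 7, 208], [60, 5, 206], [45, 3, 201], [110, 4, 201]]]
```

Emit:
send_rows(series=[[[5,0,0,0,0,0,0.2],[9,0,0,0,0,0,0.2],[9,0,0,0,0,0,0.2],[9,0,0,0,0,0,0.2]]])

```text
time_s: 40.35
eef_pos: [457.6, -440.9, 200.4]
ee_rot: [0.993, 0.119, 0.0, 0.001]
wrist_force: [0.0, 0.1, 0.2]
grip_width: 29.8
```

Run:
```python
from h import *
s,im=box();print(s['eef_pos'],s['ee_rot'])
hsv=cv2.cvtColor(im,cv2.COLOR_RGB2HSV)
m=cv2.inRange(hsv,(100,90,40),(130,255,255))
for v in range(0,230,6): print(v,''.join('#' if x else '.' for x in m[v,180:360:2]))
```

```text
bbox (229, 16, 90, 180) 12529.0
rect ((542.7338256835938, -440.8972473144531), (205.5323944091797, 103.4846420288086), 14.49931526184082)
corners [[430.29998779296875, -416.5], [456.20001220703125, -516.7000122070312], [655.2000122070312, -465.29998779296875], [629.2999877929688, -365.1000061035156]]
[ 457.62985224 -440.93283756  200.36606214] [9.92915977e-01 1.18816200e-01 4.45307082e-04 6.11887097e-04]
0 ..........................................................................................
6 ..........................................................................................
12 ..........................................................................................
18 ..................................................#######.................................
24 ........................................##################................................
30 ....................................#######################...............................
36 .....................................######################...............................
42 .................................
[... 2293 characters left out ...]
#############......................
192 ...........................#########################################......................
198 ..........................................................................................
204 ..........................................................................................
210 ..........................................................................................
216 ..........................................................................................
222 ..........................................................................................
228 ..........................................................................................
```

```bash
sed -i "s/m\[215:\]=0\n    m=cv2.morphologyEx(m,cv2.MORPH_CLOSE/XX/; s/np.ones((7,7)))/np.ones((3,3)))/" h.py
python3 - <<'E'
from h import *
s,im=box()
hsv=cv2.cvtColor(im,cv2.COLOR_RGB2HSV);m=cv2.inRange(hsv,(100,90,40),(130,255,255))
print('cols 275 rows',np.where(m[:230,275])[0],np.where(m[:230,250])[0][[0,-1]])
E
```

```text
bbox (229, 54, 90, 142) 11430.0
rect ((523.2930908203125, -446.0466613769531), (166.17347717285156, 103.63561248779297), 14.488600730895996)
corners [[429.8999938964844, -416.70001220703125], [455.79998779296875, -517.0], [616.7000122070312, -475.3999938964844], [590.7999877929688, -375.1000061035156]]
cols 275 rows [ 19  20  21  22  23  24  25  26  27  28  29  30  31  32  33  34  35  36
  37  38  39  40  41  42  43  44  45  46  47  48  56  57  58  59  60  61
  62  63  64  65  66  67  68  69  70  71  72 181 182 183 184 185 186 187
 188 189 190 191 192 193 194] [ 57 194]
```

Box rim found: centre (523.3,-446.0), long axis at 14.5°. My first top-view mask had clipped it. I'll place the first stone in the near part of the box.

Run:
```python
from h import *
print(go((473,-459,60),.253),go((473,-459,-23),.253))
```

```text
([1.11, 2.04, 14.06], [0.002, -0.001, -0.016]) ([1.1, 2.02, 22.36], [0.002, -0.001, -0.016])
```

Emit:
send_rows(series=[[[1.1,2,1,0,0,-0.016,0.2],[1.1,2,5,0,0,-0.016,0.2],[1.1,2,10,0,0,-0.016,0.2],[1.1,2,14,0,0,-0.016,0.2],[1.1,2,17,0,0,-0.016,0.2],[1.1,2,19.5,0,0,-0.016,0.2],[1.1,2,21,0,0,-0.016,0.2],[1.1,2,21,0,0,-0.016,0.2]]])

```text
time_s: 41.45
eef_pos: [472.0, -458.5, -10.1]
ee_rot: [0.992, 0.126, 0.0, 0.0]
wrist_force: [-0.9, 0.1, 0.1]
grip_width: 29.7
```

Emit:
send_rows(series=[[[0,0,0.4,0,0,0,0.2],[0,0,0.7,0,0,0,0.2],[0,0,0.9,0,0,0,0.2],[0,0,1.0,0,0,0,0.2],[0,0,1.1,0,0,0,0.2],[0,0,1.1,0,0,0,0.2]]])

```text
time_s: 42.2
eef_pos: [472.0, -458.5, -21.1]
ee_rot: [0.992, 0.126, 0.0, 0.0]
wrist_force: [-0.7, -0.1, -0.6]
grip_width: 29.8
```

Emit:
send_rows(series=[[[0,0,0.06,0,0,0,0.2],[0,0,0.12,0,0,0,0.2],[0,0,0.15,0,0,0,0.2],[0,0,0.15,0,0,0,0.2]]])

```text
time_s: 42.7
eef_pos: [472.0, -458.5, -22.6]
ee_rot: [0.992, 0.126, 0.0, -0.0]
wrist_force: [0.2, -0.5, -0.5]
grip_width: 30.0
```

Emit:
send_rows(series=[[[0,0,0,0,0,0,0.36],[0,0,0,0,0,0,0.38],[0,0,0,0,0,0,0.45],[0,0,0,0,0,0,0.48],[0,0,-1,0,0,0,0.48],[0,0,-5,0,0,0,0.48],[0,0,-10,0,0,0,0.48],[0,0,-16,0,0,0,0.48]]])

```text
time_s: 43.7
eef_pos: [471.5, -458.0, 138.9]
ee_rot: [0.992, 0.126, -0.0, -0.001]
wrist_force: [0.9, -1.1, 0.7]
grip_width: 43.5
```

Run:
```python
from h import *
s=manip.observe();print(s['eef_pos'],s['grip_width']);print(go((400,-470,200),.253,s))
for p,y in [((330,-300,190),.8),((320,-100,190),1.5)]: print(go(p,y,s))
```

```text
[ 471.48492813 -458.01094731  138.86590959] 43.49240720191392
([-7.22, -0.63, -6.11], [-0.001, 0.001, -0.001])
([-9.76, -18.84, -5.09], [-0.001, 0.0, -0.548])
([-5.75, -38.45, -5.07], [-0.001, -0.0, -1.248])
```

Emit:
send_rows(series=[[[-1.5,-1.5,-5,0,0,0,0.55],[-1.5,-1.5,-6,0,0,0,0.55],[-1.5,-1.5,-6,0,0,0,0.55]]])

```text
time_s: 44.08
eef_pos: [453.4, -447.4, 199.7]
ee_rot: [0.992, 0.126, 0.0, 0.0]
wrist_force: [-0.3, 0.2, -0.6]
grip_width: 49.9
```

Run:
```python
from h import *
s,im=box();wst(s,im,20);print(s['eef_pos'])
for p,y in [((400,-440,200),.4),((325,-280,200),.8),((320,-100,200),1.5)]: print(go(p,y,s))
```

```text
bbox (227, 50, 90, 142) 11581.5
rect ((523.0393676757812, -446.07757568359375), (165.92825317382812, 103.55171966552734), 14.455055236816406)
corners [[429.79998779296875, -416.70001220703125], [455.6000061035156, -516.9000244140625], [616.2999877929688, -475.5], [590.5, -375.20001220703125]]
252 218 35.4 971.5 [ 18  55 190] [ 389.1 -456.8   20. ]
189 215 21.0 617.0 [ 18  56 177] [ 370.2 -365.9   20. ]
268 163 10.8 334.5 [ 16 115 206] [ 472.  -458.4   20. ]
[ 453.42018694 -447.43490518  199.67141789]
([-4.99, -2.05, -0.04], [0.0, -0.0, -0.148])
([-8.26, -19.42, -0.04], [0.0, -0.0, -0.548])
([-4.26, -36.97, -0.05], [0.001, -0.0, -1.248])
```

Emit:
send_rows(series=[[[-5,-2,0,0,0,-0.1,0.55],[-6.5,-8,0,0,0,-0.25,0.55],[-7.5,-13.7,0,0,0,-0.4,0.55],[-8.2,-19.4,0,0,0,-0.55,0.55],[-6.9,-25.2,0,0,0,-0.72,0.55],[-5.6,-31,0,0,0,-0.9,0.55],[-4.3,-37,0,0,0,-1.08,0.55],[-2.9,-43,0,0,0,-1.25,0.55]]])

```text
time_s: 45.12
eef_pos: [316.5, -35.9, 197.5]
ee_rot: [0.729, 0.684, -0.001, -0.003]
wrist_force: [1.0, 0.8, 0.2]
grip_width: 50.1
```

Run:
```python
from h import *
s=manip.observe();print(s['eef_pos'])
for p,y in [((345,35,190),1.57),((540,125,125),1.58),((581.5,166.5,110),1.58)]: print(go(p,y,s))
```

```text
[316.50640208 -35.89408782 197.45063004]
([7.26, 2.39, 0.75], [-0.005, -0.003, -0.063])
([17.47, 21.31, 7.18], [-0.005, -0.003, -0.073])
([21.88, 25.19, 8.67], [-0.005, -0.003, -0.073])
```

Emit:
send_rows(series=[[[4,4,0,0,0,-0.03,0.55],[8,8.5,0,0,0,-0.07,0.55],[12,13,0,0,0,-0.07,0.55],[16,17.5,1,0,0,-0.073,0.55],[19,22,3,-0.005,-0.003,-0.073,0.55],[19,25.2,6,-0.005,-0.003,-0.073,0.55],[19,25.2,8,-0.005,-0.003,-0.073,0.55],[19,25.2,8,-0.005,-0.003,-0.073,0.55]]])

```text
time_s: 46.12
eef_pos: [577.5, 137.4, 112.4]
ee_rot: [0.704, 0.71, -0.004, -0.002]
wrist_force: [-0.6, -0.2, -0.8]
grip_width: 50.4
```

Run:
```python
from h import *
s,im=cap('wrist');print(s['eef_pos'],s['ee_rot']);wst(s,im);print(go((581.6,166.8,7.5),np.radians(90.6),s))
```

```text
[577.46423943 137.3725065  112.44637433] [ 0.70396254  0.71022357 -0.00377024 -0.00223883]
262 223 15.8 562.5 [ 27  62 254] [582.  107.1  51. ]
497 41 31.4 684.0 [ 28  19 176] [784.3 276.9  51. ]
38 69 79.2 11109.0 [ 18  55 215] [377.7 251.   51. ]
([2.96, 0.53, 10.48], [-0.009, 0.002, -0.002])
```

Emit:
send_rows(series=[[[2,0.3,0,-0.009,0,0,0.55],[2.95,0.5,2,-0.009,0,0,0.55],[2.95,0.5,5,-0.009,0,0,0.55],[2.95,0.5,8,-0.009,0,0,0.55],[2.95,0.5,9.7,-0.009,0,0,0.55],[2.95,0.5,10.4,-0.009,0,0,0.55],[2.95,0.5,10.4,-0.009,0,0,0.55]]])

```text
time_s: 47.05
eef_pos: [583.2, 167.3, 10.8]
ee_rot: [0.704, 0.71, 0.001, 0.002]
wrist_force: [0.4, -0.7, 0.4]
grip_width: 49.9
```

Emit:
send_rows(series=[[[0,0,0,0,0,0,0.45],[0,0,0,0,0,0,0.35],[0,0,0,0,0,0,0.2],[0,0,0,0,0,0,0.2],[0,0,0,0,0,0,0.2]]], squeeze=15)

```text
time_s: 47.68
eef_pos: [583.3, 167.4, 11.2]
ee_rot: [0.704, 0.71, 0.002, 0.002]
wrist_force: [-0.8, -0.4, 3.5]
grip_width: 29.5
```

Emit:
send_rows(series=[[[0,0,0,0,0,0,0.5],[0,0,0.2,0,0,0,0.5],[0,0,0.4,0,0,0,0.5],[0,0,0.4,0,0,0,0.35],[0,0,0.4,0,0,0,0.2],[0,0,0.4,0,0,0,0.2],[0,0,0.4,0,0,0,0.2],[0,0,0.4,0,0,0,0.2]]])

```text
time_s: 48.68
eef_pos: [583.4, 167.4, 7.2]
ee_rot: [0.704, 0.71, 0.002, 0.002]
wrist_force: [0.5, 0.2, 0.1]
grip_width: 29.8
```

Emit:
send_rows(series=[[[0,0,-1,0,0,0,0.2],[0,0,-4,0,0,0,0.2],[0,0,-8,0,0,0,0.2],[0,0,-12,0,0,0,0.2],[-2,-4,-15,0,0,0,0.2],[-5,-9.5,-17,0,0,0,0.2],[-9,-14.5,-18,0,0,0,0.2],[-13,-19.5,-18,0,0,0,0.2]]])

```text
time_s: 49.68
eef_pos: [393.0, 39.4, 187.6]
ee_rot: [0.704, 0.711, 0.003, 0.004]
wrist_force: [1.5, -0.2, -0.1]
grip_width: 29.8
```

Run:
```python
from h import *
s=manip.observe();print(s['eef_pos'],s['grip_width'])
for p,y in [((320,-20,190),1.57),((320,-280,190),1.0),((400,-440,190),.4)]: print(go(p,y,s))
```

```text
[392.95677925  39.37975584 187.60646708] 29.82290218992131
([-5.87, -7.35, -0.3], [0.009, 0.001, 0.011])
([-31.86, -7.61, -0.27], [0.009, -0.002, 0.581])
([-47.94, 0.23, -0.19], [0.009, -0.004, 1.181])
```

Grasped at reported z 7.2, so the box floor is at about -23.8.

Emit:
send_rows(series=[[[-4,-4,0,0,0,0,0.2],[-8.5,-7.4,0,0,0,0.08,0.2],[-14.5,-7.4,0,0,0,0.2,0.2],[-20.5,-7.5,0,0,0,0.36,0.2],[-26.3,-7.6,0,0,0,0.54,0.2],[-32,-7.6,0,0,0,0.72,0.2],[-37.5,-5.2,0,0,0,0.9,0.2],[-43,-2.5,0,0,0,1.08,0.2]]])

```text
time_s: 50.68
eef_pos: [372.3, -392.9, 188.8]
ee_rot: [0.97, 0.244, 0.005, 0.002]
wrist_force: [1.8, 0.4, 0.6]
grip_width: 29.7
```

Run:
```python
from h import *
s=manip.observe();print(s['eef_pos'],s['grip_width']);print(go((453,-447,200),.253,s))
```

```text
[ 372.34976849 -392.88965232  188.81882995] 29.71344575522488
([4.55, 8.59, -1.03], [0.005, -0.009, 0.24])
```

Emit:
send_rows(series=[[[2,4,-0.5,0,0,0.12,0.2],[4,8,-1,0.005,-0.009,0.24,0.2],[4.5,8.6,-1,0.005,-0.009,0.24,0.2],[4.5,8.6,-1,0.005,-0.009,0.24,0.2]]])

```text
time_s: 51.18
eef_pos: [452.3, -446.7, 199.6]
ee_rot: [0.992, 0.127, -0.001, -0.0]
wrist_force: [-1.0, 0.3, 0.0]
grip_width: 30.2
```

Run:
```python
from h import *
s,im=box();wst(s,im,20);print(s['eef_pos'],s['grip_width'])
print(go((515.5,-448.3,-10),.253,s))
```

```text
bbox (228, 49, 90, 142) 11662.0
rect ((523.089111328125, -445.99786376953125), (165.67465209960938, 103.58943176269531), 14.535003662109375)
corners [[429.8999938964844, -416.70001220703125], [455.8999938964844, -516.9000244140625], [616.2999877929688, -475.29998779296875], [590.2999877929688, -375.1000061035156]]
254 219 21.9 464.5 [ 19  47 184] [ 386.2 -459.5   20. ]
197 205 22.0 576.0 [ 17  48 187] [ 386.1 -373.4   20. ]
269 162 10.7 333.0 [ 15 114 203] [ 472.1 -458.4   20. ]
[ 452.27458788 -446.72999685  199.55335658] 30.184528204640593
([6.1, 1.76, 20.95], [-0.001, 0.001, 0.002])
```

Emit:
send_rows(series=[[[3,0.9,0.5,0,0,0,0.2],[6.1,1.75,3,0,0,0,0.2],[6.1,1.75,8,0,0,0,0.2],[6.1,1.75,13,0,0,0,0.2],[6.1,1.75,17,0,0,0,0.2],[6.1,1.75,19.5,0,0,0,0.2],[6.1,1.75,20.9,0,0,0,0.2],[6.1,1.75,20.9,0,0,0,0.2]]])

```text
time_s: 52.22
eef_pos: [514.1, -447.4, -9.3]
ee_rot: [0.992, 0.127, -0.001, -0.001]
wrist_force: [0.1, 0.4, -0.1]
grip_width: 29.6
```

Emit:
send_rows(series=[[[0,0,0.4,0,0,0,0.2],[0,0,0.7,0,0,0,0.2],[0,0,0.95,0,0,0,0.2],[0,0,1.1,0,0,0,0.2],[0,0,1.1,0,0,0,0.2]]])

```text
time_s: 52.85
eef_pos: [514.0, -447.3, -20.5]
ee_rot: [0.992, 0.127, -0.001, -0.001]
wrist_force: [-0.4, 0.6, -0.9]
grip_width: 30.0
```

Emit:
send_rows(series=[[[0,0,0.1,0,0,0,0.2],[0,0,0.2,0,0,0,0.2],[0,0,0.27,0,0,0,0.2],[0,0,0.27,0,0,0,0.2]]])

```text
time_s: 53.35
eef_pos: [514.0, -447.3, -23.2]
ee_rot: [0.992, 0.127, -0.001, -0.001]
wrist_force: [0.1, 0.0, -0.1]
grip_width: 29.9
```

Emit:
send_rows(series=[[[0,0,0,0,0,0,0.36],[0,0,0,0,0,0,0.38],[0,0,0,0,0,0,0.45],[0,0,0,0,0,0,0.48],[0,0,-1,0,0,0,0.48],[0,0,-5,0,0,0,0.48],[0,0,-10,0,0,0,0.48],[0,0,-16,0,0,0,0.48]]])

```text
time_s: 54.35
eef_pos: [514.0, -447.1, 138.2]
ee_rot: [0.992, 0.127, -0.002, -0.001]
wrist_force: [-0.1, -0.8, 0.1]
grip_width: 43.9
```

Emit:
send_rows(series=[[[-3,-1,-3,0,0,0,0.55],[-6,-1.8,-6,0,0,0,0.55],[-6,-1.8,-6,0,0,0,0.55]]])

```text
time_s: 54.72
eef_pos: [451.1, -446.2, 202.7]
ee_rot: [0.992, 0.126, 0.001, 0.001]
wrist_force: [0.6, -0.1, 0.4]
grip_width: 50.0
```

```bash
sed -i 's/(5,45,100),(32/(5,28,110),(35/' h.py
python3 - <<'E'
from h import *
s,im=box();wst(s,im,20);print(s['eef_pos'],s['ee_rot'])
print(go((320,-100,200),1.5,s))
E
```

```text
bbox (228, 49, 90, 141) 11444.5
rect ((523.0662841796875, -446.1162414550781), (165.90298461914062, 103.60541534423828), 14.514674186706543)
corners [[429.79998779296875, -416.79998779296875], [455.70001220703125, -517.0999755859375], [616.4000244140625, -475.5], [590.4000244140625, -375.20001220703125]]
231 214 57.6 1962.5 [ 18  54 179] [ 383.1 -423.6   20. ]
269 162 10.9 336.5 [ 16 113 203] [ 472.2 -458.4   20. ]
269 131 11.1 351.5 [ 24  21 250] [ 513.4 -447.6   20. ]
506 54 32.5 471.5 [  9  15 118] [ 683.8 -719.    20. ]
104 29 75.8 1767.0 [ 24  21 244] [ 582.4 -212.3   20. ]
[ 451.1297839  -446.1802696   202.74944575] [9.92032687e-01 1.25970944e-01 5.14750663e-04 1.48486716e-03]
([-4.04, -36.8, 0.16], [0.003, 0.001, -1.247])
```

Two stones are in the box, at (472,-458) and (513,-448). Now the third.

Emit:
send_rows(series=[[[-5,-2,0,0,0,-0.1,0.55],[-6.5,-8,0,0,0,-0.25,0.55],[-7.5,-13.7,0,0,0,-0.4,0.55],[-8.2,-19.4,0,0,0,-0.55,0.55],[-6.9,-25.2,0,0,0,-0.72,0.55],[-5.6,-31,0,0,0,-0.9,0.55],[-4.3,-37,0,0,0,-1.08,0.55],[-2.9,-43,0,0,0,-1.25,0.55]]])

```text
time_s: 55.78
eef_pos: [315.5, -34.2, 199.8]
ee_rot: [0.729, 0.685, -0.0, -0.001]
wrist_force: [0.8, 0.6, 0.0]
grip_width: 50.1
```

Run:
```python
from h import *
s=manip.observe();print(s['eef_pos'])
print(go((578,75,110),1.581,s))
```

```text
[315.51556015 -34.24160677 199.81987592]
([12.54, 25.52, 8.96], [-0.001, -0.001, -0.073])
```

Emit:
send_rows(series=[[[5,3,0,0,0,-0.03,0.55],[9,7.5,0,0,0,-0.07,0.55],[12,12.5,0,0,0,-0.073,0.55],[12.5,18,1,0,0,-0.073,0.55],[12.5,23,4,0,0,-0.073,0.55],[12.5,25.5,8,0,0,-0.073,0.55],[12.5,25.5,8.9,0,0,-0.073,0.55],[12.5,25.5,8.9,0,0,-0.073,0.55]]])

```text
time_s: 56.78
eef_pos: [576.5, 75.1, 109.6]
ee_rot: [0.703, 0.711, -0.001, -0.002]
wrist_force: [1.1, 0.5, 0.1]
grip_width: 50.7
```

Run:
```python
from h import *
s,im=cap('wrist');print(s['eef_pos'],s['ee_rot']);wst(s,im);print(go((581.8,106.9,6.5),np.radians(90.6),s))
# block top brightness location for a later check
cv2.imwrite('pics/w11.png',im[:,:,::-1])
```

```text
[576.49510673  75.0522739  109.63089027] [ 0.70322131  0.71096783 -0.00127018 -0.00170815]
266 162 16.9 836.5 [ 26  78 254] [583.8 107.1  51. ]
476 153 25.8 581.0 [ 27  42 211] [782.9 118.3  51. ]
38 56 67.6 8243.0 [ 20  55 227] [381.2 199.1  51. ]
([3.17, 0.61, 10.31], [-0.004, -0.001, 0.0])
```

Emit:
send_rows(series=[[[2,0.4,0,-0.004,0,0,0.55],[3.2,0.65,2,-0.004,0,0,0.55],[3.2,0.65,5,-0.004,0,0,0.55],[3.2,0.65,8,-0.004,0,0,0.55],[3.2,0.65,9.7,-0.004,0,0,0.55],[3.2,0.65,10.4,-0.004,0,0,0.55],[3.2,0.65,10.4,-0.004,0,0,0.55]]])

```text
time_s: 57.7
eef_pos: [583.7, 107.6, 7.7]
ee_rot: [0.703, 0.711, 0.002, 0.001]
wrist_force: [-0.6, 0.3, 0.2]
grip_width: 50.2
```

Emit:
send_rows(series=[[[0,0,0,0,0,0,0.45],[0,0,0,0,0,0,0.35],[0,0,0,0,0,0,0.2],[0,0,0,0,0,0,0.2],[0,0,0,0,0,0,0.2]]], squeeze=15)

```text
time_s: 58.32
eef_pos: [584.2, 107.7, 8.1]
ee_rot: [0.703, 0.711, 0.002, 0.001]
wrist_force: [0.5, 0.2, 2.6]
grip_width: 29.8
```

Gripped at z 8.1, so the floor is at about -22.9.

Emit:
send_rows(series=[[[0,0,-1,0,0,0,0.2],[0,0,-4,0,0,0,0.2],[0,0,-8,0,0,0,0.2],[0,0,-12,0,0,0,0.2],[0,-4,-15,0,0,0,0.2],[-2,-9.5,-17,0,0,0,0.2],[-4,-15,-18,0,0,0,0.2],[-7,-20,-18,0,0,0,0.2]]])

```text
time_s: 59.32
eef_pos: [382.5, 34.9, 188.1]
ee_rot: [0.703, 0.712, 0.003, 0.002]
wrist_force: [0.4, -1.1, 1.0]
grip_width: 29.6
```

Run:
```python
from h import *
s=manip.observe();print(s['eef_pos'],s['grip_width'])
for p,y in [((320,-20,190),1.57),((320,-280,190),1.0),((380,-400,190),.5)]: print(go(p,y,s))
```

```text
[382.51652477  34.88074032 188.12379049] 29.618532737475554
([-5.41, -6.32, -0.24], [0.007, -0.001, 0.013])
([-31.41, -6.64, -0.27], [0.006, -0.003, 0.583])
([-43.48, -0.79, -0.25], [0.006, -0.005, 1.083])
```

Emit:
send_rows(series=[[[-4,-4,0,0,0,0,0.2],[-8.5,-6.4,0,0,0,0.08,0.2],[-14.5,-6.5,0,0,0,0.2,0.2],[-20.5,-6.6,0,0,0,0.36,0.2],[-26.3,-6.6,0,0,0,0.54,0.2],[-32,-6.6,0,0,0,0.72,0.2],[-37.5,-4.2,0,0,0,0.9,0.2],[-43,-1.5,0,0,0,1.08,0.2]]])

```text
time_s: 60.32
eef_pos: [372.8, -397.1, 188.0]
ee_rot: [0.969, 0.245, 0.004, 0.0]
wrist_force: [0.4, 0.3, 1.1]
grip_width: 29.6
```

Run:
```python
from h import *
s=manip.observe();print(s['eef_pos'],s['grip_width']);print(go((453,-447,200),.253,s))
```

```text
[ 372.78456577 -397.0970331   188.02484927] 29.601029970529694
([4.69, 8.21, -1.15], [0.001, -0.007, 0.243])
```

Emit:
send_rows(series=[[[2,4,-0.5,0,0,0.12,0.2],[4,8,-1.1,0.001,-0.007,0.243,0.2],[4.7,8.2,-1.1,0.001,-0.007,0.243,0.2],[4.7,8.2,-1.1,0.001,-0.007,0.243,0.2]]])

```text
time_s: 60.82
eef_pos: [452.7, -446.0, 199.1]
ee_rot: [0.992, 0.127, -0.0, -0.001]
wrist_force: [-0.3, 0.1, -1.2]
grip_width: 29.8
```

Run:
```python
from h import *
s,im=box();wst(s,im,20);print(s['eef_pos'],s['grip_width'])
print(go((556.5,-437.3,-10),.253,s))
```

```text
bbox (228, 50, 91, 142) 11671.0
rect ((522.571044921875, -446.1739501953125), (165.72560119628906, 103.41216278076172), 14.53268051147461)
corners [[429.3999938964844, -416.8999938964844], [455.29998779296875, -517.0], [615.7999877929688, -475.3999938964844], [589.7999877929688, -375.29998779296875]]
257 220 24.4 694.0 [ 19 111 163] [ 386.  -462.2   20. ]
198 206 22.8 617.5 [ 18  53 183] [ 385.9 -374.3   20. ]
270 163 11.0 346.5 [ 15 116 208] [ 472.  -458.4   20. ]
270 132 11.1 353.5 [ 25  23 250] [ 513.6 -447.7   20. ]
508 56 31.6 434.5 [ 15  14 110] [ 682.5 -718.4   20. ]
102 29 77.2 1825.0 [ 24  20 244] [ 582.1 -211.    20. ]
[ 452.70174299 -445.96207256  199.12875802] 29.766396189345745
([10.28, 1.8, 20.9], [-0.001, 0.001, 0.001])
```

Emit:
send_rows(series=[[[5,0.9,0,0,0,0,0.2],[10.3,1.8,1.5,0,0,0,0.2],[10.3,1.8,7,0,0,0,0.2],[10.3,1.8,12.5,0,0,0,0.2],[10.3,1.8,17,0,0,0,0.2],[10.3,1.8,19.5,0,0,0,0.2],[10.3,1.8,20.8,0,0,0,0.2],[10.3,1.8,20.8,0,0,0,0.2]]])

```text
time_s: 61.88
eef_pos: [555.5, -436.9, -8.6]
ee_rot: [0.992, 0.127, -0.001, -0.001]
wrist_force: [-0.2, -0.4, 0.6]
grip_width: 29.8
```

Emit:
send_rows(series=[[[0,0,0.4,0,0,0,0.2],[0,0,0.7,0,0,0,0.2],[0,0,0.95,0,0,0,0.2],[0,0,1.1,0,0,0,0.2],[0,0,1.1,0,0,0,0.2]]])

```text
time_s: 62.5
eef_pos: [555.4, -436.9, -19.7]
ee_rot: [0.992, 0.127, -0.001, -0.001]
wrist_force: [0.1, -0.3, 0.6]
grip_width: 29.5
```

Emit:
send_rows(series=[[[0,0,0.1,0,0,0,0.2],[0,0,0.2,0,0,0,0.2],[0,0,0.27,0,0,0,0.2],[0,0,0.27,0,0,0,0.2]]])

```text
time_s: 63.0
eef_pos: [555.4, -436.9, -22.4]
ee_rot: [0.992, 0.127, -0.001, -0.001]
wrist_force: [0.3, 0.5, -1.0]
grip_width: 30.2
```

Emit:
send_rows(series=[[[0,0,0,0,0,0,0.36],[0,0,0,0,0,0,0.38],[0,0,0,0,0,0,0.45],[0,0,0,0,0,0,0.48],[0,0,-1,0,0,0,0.48],[0,0,-5,0,0,0,0.48],[0,0,-10,0,0,0,0.48],[0,0,-16,0,0,0,0.48]]])

```text
time_s: 64.0
eef_pos: [555.3, -436.7, 139.1]
ee_rot: [0.992, 0.127, -0.001, -0.001]
wrist_force: [1.3, -0.8, -0.3]
grip_width: 43.6
```

Emit:
send_rows(series=[[[-4,-1,-3,0,0,0,0.55],[-10,-1.8,-6,0,0,0,0.55],[-10.3,-1.8,-6,0,0,0,0.55]]])

```text
time_s: 64.38
eef_pos: [449.4, -446.7, 203.6]
ee_rot: [0.992, 0.125, 0.0, 0.001]
wrist_force: [0.2, -0.7, -1.0]
grip_width: 50.1
```

Run:
```python
from h import *
s,im=box();wst(s,im,20);print(s['eef_pos'])
# block and bystanders in top view: compare first and last pictures
cap('top','t9.png');a=cv2.imread('pics/top1.png').astype(int);b=cv2.imread('pics/t9.png').astype(int)
for n,(x0,x1,y0,y1) in dict(carton=(285,322,218,250),timer=(122,150,218,246)).items(): print(n,abs(a-b)[y0:y1,x0:x1].mean())
u,v=proj('top',(521.5,105.3,70));print('block expected px',u,v);print(b[int(v)-9:int(v)+12,int(u)-10:int(u)+12].sum(2)//3)
```

```text
bbox (228, 48, 89, 141) 11443.5
rect ((522.5244750976562, -446.1976318359375), (165.8683319091797, 103.40266418457031), 14.532771110534668)
corners [[429.29998779296875, -417.0], [455.20001220703125, -517.0999755859375], [615.7999877929688, -475.3999938964844], [589.7999877929688, -375.29998779296875]]
230 210 60.1 2108.5 [ 17  54 184] [ 386.9 -421.6   20. ]
269 160 10.8 336.0 [ 15 115 202] [ 472.  -458.4   20. ]
269 129 11.2 354.5 [ 24  21 250] [ 513.3 -447.6   20. ]
270 97 12.2 416.0 [ 21 103 238] [ 554.7 -437.    20. ]
507 53 32.2 457.0 [ 10  20 112] [ 683.5 -721.6   20. ]
105 29 74.8 1773.0 [ 20  23 242] [ 581.4 -213.6   20. ]
[ 449.42923469 -446.65852867  203.56950178]
carton 2.83643018018018
timer 2.766156462585034
block expected px 252.1225409557703 205.50264412885454
[[ 29  31  32  36  30  32  32  28  32  35  32  27  35  34  31  32  31  33
   27  30  30  34]
 [ 34  32  30  36  30  31  29  33  33  31  30  30  35  33  30  31  29  31
   33  33  28  31]
 [ 32  29  30  30  34  35  31  30  31  30  29  28  32  23  31  32  29  31
   32  31  33  32]
 [ 30  29  27  29  30  33  36  29  
[... 939 characters left out ...]
4  88  82  69  69  74  76  31
   31  31  31  28]
 [ 37  35  39  33  59  88  75  70  72  70  69  72  64  41  42  49  49  32
   32  33  38  30]
 [ 33  35  35  31  36  29  33  33  35  37  35  30  29  30  36  37  30  31
   35  30  36  31]
 [ 36  36  36  33  34  37  31  31  29  33  34  35  32  32  34  34  33  38
   33  32  34  40]
 [ 34  38  35  34  37  34  38  31  39  36  32  34  33  31  30  36  35  31
   33  33  35  34]
 [ 36  36  36  33  35  31  36  35  31  36  30  32  34  33  39  35  33  29
   41  35  35  35]
 [ 32  32  34  35  36  32  31  32  30  38  32  30  33  31  33  37  32  33
   33  31  32  35]
 [ 38  43  45  39  52  75  75  78  74  71  77  78  76  75  78  71  57  60
   53  55  60  60]]
```

```bash
python3 -c "
from h import *
print(manip.hand_in())"
```

```text
the job is handed in; nothing more can be done
None
```

I handed the job in at about 64 s with every step carried out; no verdict is reported, so the checks below are my own.

- **Reference block:** It is seated in the pocket. It went in without any contact force and ended about 0.3 mm above the expected height. With the hand clear, the last wrist view of the block put its centre within about 1 mm of the pointer.
- **Stones under the pointer:** The stones present were in holes 1, 2 and 4. I stepped each under the pointer in that order for about 1.1 s each. I did not check them under the pointer with a camera. Their positions came from stone offsets measured in one picture, and the measured hand position was within about 1 mm of each target.
- **Stones in the box:** All three were lowered to within about 1 mm of the floor and released. The last picture shows them along the middle of the box, clear of the walls. The box did not move while I was placing stones in it.
- **Bystanders:** The timer and the coverslip pack look the same in the first and last top views.

**Disagreements:**
- The real fingertips were about 38 mm higher than the reported tool position. My first grip closed above the knob, touching nothing, and I corrected for this afterwards.
- My first estimate of the box position was about 55 mm off because my image mask cut the box short. I measured it again from close by before placing any stone.
- The top camera and the wrist camera differed by about 2.5 mm on the pointer. I settled that using the slide's end stops and the close wrist view.

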